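# Check two screw closures on the neck gauge

## Task

Two grip-bar screw closures are back from the autoclave, and one of them no longer goes down properly. Try them on the threaded neck gauge, turning clockwise with a light hand and never forcing one that binds: the closure that turns fully home stays on the gauge, turned snug against its seat, and the one that stops short is set upright in the steel reject tray. Leave the other things on the bench where they are.

Things in the scene. Friction and masses are not known exactly. Their poses are not given: they have to be found in the camera images.
- gauge: steel neck gauge, fixed: round base 96 mm across, 10 mm thick; collar 58 mm across, its top 20 mm up is the seat; on it a threaded post 40 mm across the threads, its top 49 mm up. Origin: centre of the underside, z up. Two-start right-hand thread, 32 mm a turn: clockwise from above screws down 5.1 mm a radian. Side play of a closure 1.5 mm. Half a turn looks and works the same.
- gauge_seat (a point): centre of the seat, the ring a rim rests on when home, 20 mm up; axes as the gauge. A closure lowered with its bar at +0.74 rad (0.6 to 0.95; counter-clockwise from the gauge's x) first rests 7 to 10 mm above the seat; 1.5 rad clockwise brings a sound one down, 0.1 to 0.3 rad more, to 0.2 to 0.35 N m, makes it snug. Near +0.5 it catches on the thread's start; elsewhere it rests up to 16 mm higher.
- closure_1: grey plastic screw closure, 52 mm across, mouth down: ribbed skirt 36 mm tall, on top a straight grip bar 46 mm long, 13 mm wide, from 36 to 60 mm above the rim. Origin: centre of the lower rim; x along the bar, z up. Bore 43 mm with a thread lug under each end of the bar. One of the two closures, not known which, has an old seal stuck inside, unseen; it stops about 5 mm above the seat.
- closure_2: the other screw closure, outside the same as the first: 52 mm across, grip bar 46 x 13 mm from 36 to 60 mm above the rim. Origin: centre of the lower rim; x along the bar, z up. Either of the two may be the one that binds. Mass of each 60 to 130 g.
- reject_tray: shallow open stainless steel tray, 130 x 150 mm (x, y), walls 24 mm high and 3 mm thick, fixed to the bench. Origin: centre of its underside; its floor is 3 mm up.
- tape_roll: roll of masking tape lying flat, 73 mm across, 19 mm high; a bystander, loose, to be left alone. Origin at the centre of its underside.
- dish: small culture dish with lid, 58 mm across, 14 mm high; a bystander, loose, to be left alone. Origin at the centre of its underside.
- brown_bottle: brown reagent bottle with dark cap, 60 mm across, 92 mm high; a bystander, loose, to be left alone. Origin at the centre of its underside.
Things that resemble listed ones, but are neither listed nor needed, are in the scene too. Leave any orange or yellow look-alike of the closure_2 alone.

How it is judged (in metres and radians):
At the end, for the whole second after the job is handed in: One closure is home on the gauge, released: rim within 1.5 mm of the seat, axis within 4 mm, upright within 0.06 rad, snug (clamped with over 5 N). The other stands upright (0.15 rad) on the reject tray's floor, centre within 45 mm (x) and 55 mm (y) of the tray's. Both at rest ((((z of closure_1 in the frame of gauge_seat below 0.0015 m and horizontal distance between closure_1 and gauge_seat below 0.004 m and angle between closure_1's own z axis and vertical below 0.06 rad and linear speed of closure_1 below 0.02 m/s and contact force between closure_1 and gauge above 5 N) and (x of closure_2 in the frame of reject_tray between -0.045 and 0.045 m and y of closure_2 in the frame of reject_tray between -0.055 and 0.055 m and z of closure_2 in the frame of reject_tray below 0.008 m and angle between closure_2's own z axis and vertical below 0.15 rad and linear speed of closure_2 below 0.02 m/s)) or ((z of closure_2 in the frame of gauge_seat below 0.0015 m and horizontal distance between closure_2 and gauge_seat below 0.004 m and angle between closure_2's own z axis and vertical below 0.06 rad and linear speed of closure_2 below 0.02 m/s and contact force between closure_2 and gauge above 5 N) and (x of closure_1 in the frame of reject_tray between -0.045 and 0.045 m and y of closure_1 in the frame of reject_tray between -0.055 and 0.055 m and z of closure_1 in the frame of reject_tray below 0.008 m and angle between closure_1's own z axis and vertical below 0.15 rad and linear speed of closure_1 below 0.02 m/s)))); the robot touches nothing.
It fails at once if a closure is forced: more than 120 N between it and the gauge (contact force between any of closure_1, closure_2 and gauge above 120 N).
It fails at once if a bystander (tape roll, dish, brown bottle) is moved by more than 20 mm (distance of any of tape_roll, dish, brown_bottle from where it was at the start of the episode above 0.02 m).
It also fails if it takes over 72 s, if anything falls off the work surface, if the arm or the gripper's body presses on something with over 40 N, if the wrist force passes 120 N, or if a joint passes its speed limit or range.

## Robot

A 6-joint arm with a two-finger parallel gripper is mounted at the origin on a cart in front of the work surface, level with it; the furniture and walls round the work are solid. World frame = base frame: x ahead of the robot, y to its left, z up, the work surface at z = 0. Lengths are in mm, angles in degrees, forces in N, time in s.
With the tool pointing down it reaches from about 300 to 850 mm from the base axis. Payload 4.2 kg.
Tool frame: the origin (TCP) lies at the very end of the fingers, on their centre line; the grasp point (between the pads) lies 19 mm behind it (hold_point_z is the distance from the TCP to the grasp point, in mm); z points along the fingers, y is the direction in which the jaws open and shut (so a half turn about z gives the same grasp; the last joint's range is limited). The gripper opens to 91 mm and grips with 3 to 60 N. Pads are 32 mm wide; open, the fingers measure 118 mm over their backs; the gripper's body (76 mm by 178 mm) begins 60 mm behind the grasp point.
Start: joints at [-67.609, 18.312, 89.639, -0, 72.044, -1.146], TCP at [229.628, -527.179, 178.176] pointing down, gripper open.
Joint ranges: [-177.97, 177.97], [-48.28, 115.42], [12.27, 149.76], [-77.06, 257.06], [2.81, 150.46], [-146.56, 146.56]. Speed limits (degrees/s): [147.25, 147.25, 180, 180, 180, 180].

## Interface

Orientations are given as a 3x3 rotation matrix whose columns are the frame's x, y, z axes.
In Python, from bench import observe, camera, close_job, hold_point_z gives the robot as it stands. The module is installed in compiled form; this text tells all that it offers.
- The arm moves only by the tool servo_tool, never from a script. Its argument "rows" is a list of rows, each a list of 3 entries, a list of its own where there are three numbers: the shift along the world's x, y, z in m, then the turn, a rotation vector about the world's x, y, z in degrees, then the closure, from 0 (fully open) to 1 (shut). A call has 1 to 12 rows; each row shifts and turns the commanded pose from where the row before left it; what a row does not reach is not made up. A row lasts 1/10 s, in which the tool goes at most 50 mm and 8.59 degrees, less where a joint would pass 70% of its speed; a pose out of reach is approached as far as the arm can. A call is refused whole if a number of a shift passes 0.05 or a number of a turn 8.59, either way. A call with a gripper value outside its range is refused whole. The fingers move at their own pace and stop on an object; the grip force is fixed at half the most. Time passes only in rows, so rows that do not move let the fingers close. It gives the time, the measured TCP pose, the force and the opening at its end, in the units of the state.
- observe(): the state, without advancing time (a new reading comes with each control period).
- camera(name): name is "side" or "top" or "wrist"; returns a dict with "img" (400x640x3 uint8, blue, green, red), "z_map" (400x640 float32, mm along the optical axis (not along the pixel's ray), 0 where there is no reading), "K" (3x3 intrinsics, pixels), "eye" and "orientation" of the camera in the world; the wrist camera has in their place "T_tool_cam" (4x4, takes a point from camera to tool coordinates, whose origin is the TCP and whose axes are the flange's). Camera axes: x right, y down, z forward; pixel columns grow to the right and rows downward; lengths in mm; the calibration is good to about 2 mm. A picture is of the moment at which its call begins: read the wrist's pose just before it.
- close_job(): hands the job in, once; it reports no verdict.
The state is a dict: "time": time; "joint_positions": joint angles; "joint_vel": joint speeds; "joint_torque": joint torques, N m; "tool_pos": TCP position; "ee_rot": TCP orientation; "wrist_force": force on the tool from outside, world axes, zero at the start; "ft_torque": the same for the moment, N m; "grip_width": finger opening in mm.
Only numpy, scipy, OpenCV 4.12 (cv2) and the standard library are available. Lean on these libraries where they do the work, as an engineer would, in place of code of your own. Each camera call takes 0.05 s, during which the arm holds its last target.

## Working session

There is one attempt and no reset: what is moved stays moved. The work goes in short steps, Python scripts to look and compute and a tool call to move; the robot and the scene stay as the last step left them, time stands still between calls to the robot, and variables do not carry over. Pictures are saved under pics/ and viewed, and the job is handed in when it is done.

Besides the shell and the picture viewer there is one more tool, called after "Call:" as name(argument=value, ...) on one line, values as JSON. servo_tool: Moves the arm, as the interface text tells. Its arguments: {"type":"object","properties":{"rows":{"type":"array"}},"required":["rows"]}

```bash
mkdir -p pics; cat > h.py <<'E'
import numpy as np, cv2
from bench import observe, camera, hold_point_z
def grab(n,tag):
    s=observe(); c=camera(n); cv2.imwrite(f'pics/{tag}.png',c['img']); np.savez(f'pics/{tag}.npz',z=c['z_map'],img=c['img'],K=c['K'],pos=s['tool_pos'],rot=s['ee_rot'],**({'T':c['T_tool_cam']} if n=='wrist' else {'eye':c['eye'],'R':c['orientation']}))
    return c
def cloud(tag):
    d=np.load(f'pics/{tag}.npz'); z=d['z'];K=d['K']
    v,u=np.mgrid[:z.shape[0],:z.shape[1]]
    P=np.stack([(u-K[0,2])/K[0,0]*z,(v-K[1,2])/K[1,1]*z,z],-1)
    if 'T' in d:
        T=d['T'];P=P@T[:3,:3].T+T[:3,3];P=P@np.array(d['rot']).T+np.array(d['pos'])
    else: P=P@np.array(d['R']).T+np.array(d['eye'])
    P[z==0]=np.nan
    return P,d['img']
E
python3 - <<'E'
from h import *
print(observe(),hold_point_z)
for n in('top','side'):
    c=grab(n,n+'0');print(n,c['eye'],c['orientation'],c['K'])
E
```

```text
{'time': 0.0, 'joint_positions': array([-6.76072283e+01,  1.83519527e+01,  8.97063967e+01, -4.90159894e-04,
        7.20426142e+01, -1.14591304e+00]), 'joint_vel': array([ 0.06353871,  0.14121356, -0.01654877,  0.13730975,  0.08113009,
       -0.03120979]), 'joint_torque': array([ 1.41733672e-03, -4.12450254e+01, -2.31973743e+01,  7.26665184e-02,
        4.54784813e-02, -1.42946469e-04]), 'tool_pos': array([ 229.42055268, -526.63589975,  177.31726707]), 'ee_rot': array([[ 9.16789593e-01,  3.99369981e-01, -6.78820099e-04],
       [ 3.99370557e-01, -9.16788151e-01,  1.62616833e-03],
       [ 2.71085923e-05, -1.76195496e-03, -9.99998447e-01]]), 'wrist_force': array([0.30390134, 0.72068939, 0.58300521]), 'ft_torque': array([-0.00619599, -0.02445576,  0.0232442 ]), 'grip_width': 91.42111761136222} 18.8
top [ 455.76909573  -80.21291186 1079.03843059] [[-0.02110846 -0.99523268  0.09521739]
 [-0.99938315  0.02367787  0.02593594]
 [-0.02806684 -0.09461119 -0.99511857]] [[466.87356643   0.         320.45305118]
 [  0.         466.87356643 192.58550689]
 [  0.           0.           1.        ]]
side [303.09436266 749.78734686 785.04208818] [[-0.96242065 -0.17037742  0.2114664 ]
 [-0.27124506  0.64078522 -0.71820639]
 [-0.01313839 -0.74857587 -0.66291896]] [[490.79154702   0.         322.82900051]
 [  0.         490.79154702 194.45793098]
 [  0.           0.           1.        ]]
```

View pics/top0.png

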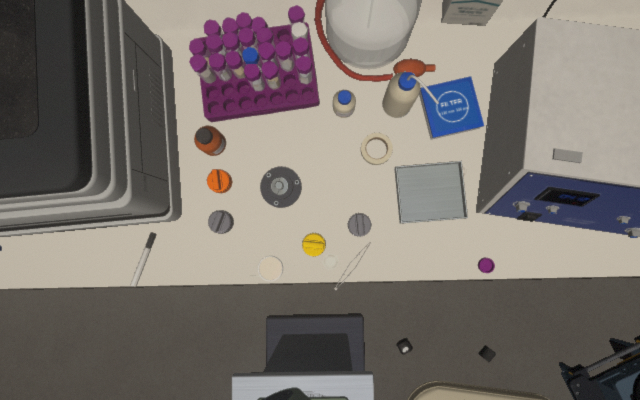

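View pics/side0.png

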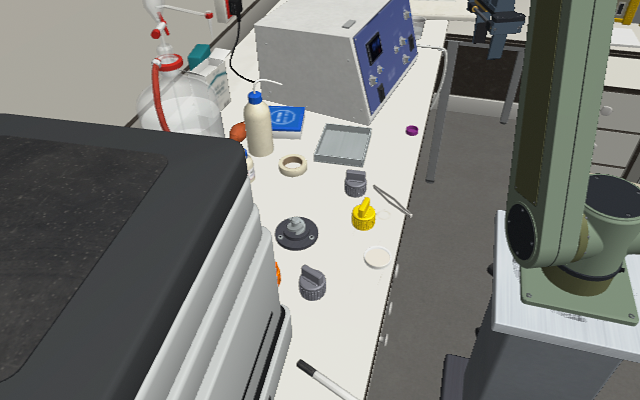

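```bash
python3 - <<'E'
from h import *
P,img=cloud('top0')
for n,(u,v) in dict(gauge=(280,186),g2=(279,183),c1=(220,221),c2=(359,224),tray=(431,192),tape=(376,148),dish=(270,267),bot=(209,140),org=(218,181),yel=(314,244),bench=(250,240)).items(): print(n,P[v,u].round(1))
# bar segmentation by height
for n,(u,v) in dict(gauge=(280,186),c1=(220,221),c2=(359,224)).items():
    W=P[v-25:v+26,u-25:u+26].reshape(-1,3)
    for lo,hi in((5,15),(15,25),(25,45),(30,45),(53,66)):
        Q=W[(W[:,2]>lo)&(W[:,2]<hi)]
        if len(Q)<8: continue
        r=cv2.minAreaRect(Q[:,:2].astype(np.float32)); 
        w,V=np.linalg.eigh(np.cov(Q[:,:2].T)); print(n,lo,hi,len(Q),Q.mean(0).round(1),[np.round(x,1) for x in r],'pc angle',np.degrees(np.arctan2(V[1,1],V[0,1])).round(1),w.round(1))
a=cv2.resize(img[150:260,190:300],None,fx=5,fy=5,interpolation=cv2.INTER_CUBIC);cv2.imwrite('pics/z1.png',a)
b=cv2.resize(img[150:260,330:490],None,fx=4,fy=4,interpolation=cv2.INTER_CUBIC);cv2.imwrite('pics/z2.png',b)
s=cv2.imread('pics/side0.png');cv2.imwrite('pics/z3.png',cv2.resize(s[150:320,240:420],None,fx=4,fy=4,interpolation=cv2.INTER_CUBIC)[:600])
E
```

```text
gauge [571.   36.1  50.9]
g2 [577.7  38.3  50.9]
c1 [496.2 169.7  53.5]
c2 [ 482.7 -136.    61. ]
tray [ 554.  -306.5    3.5]
tape [ 6.604e+02 -1.840e+02  6.000e-01]
dish [391.2  65.2  15.4]
bot [670.8 184.9  89.1]
org [584.7 173.   57.9]
yel [441.5 -37.3  61.1]
bench [452.9 112.1   4.9]
gauge 5 15 819 [573.7  39.3  10.5] [array([579.8,  40. ]), array([100.9, 106.4]), np.float64(83.5)] pc angle 60.4 [791.2 811.3]
gauge 15 25 280 [573.1  38.   20. ] [array([576.9,  33.7]), array([79.4, 72.2]), np.float64(4.8)] pc angle 154.5 [340.3 373.5]
gauge 25 45 196 [573.2  38.8  35.1] [array([572.7,  39.5]), array([38.4, 43.3]), np.float64(85.9)] pc angle 102.3 [121.3 124.9]
gauge 30 45 155 [573.9  39.   37. ] [array([574. ,  39.9]), array([34.2, 39.8]), np.float64(16.2)] pc angle 109.2 [ 87.6 145.2]
c1 5 15 43 [502.6 159.2   8.2] [array([508.4, 182.4]), array([108.5,  86.9]), np.float64(84.5)] pc angle 100.6 [566.9 782.4]
c1 15 25 24 [493.6 158.1  20.8] [array([494.4, 163.3]), array([25., 53.]), np.float64(80.7)] pc angle 170.3 [ 63.  277.5]
c1 25 45 283 [495.6 172.5  36.1] [array([495.9, 176.1]), array([51.7, 51.1]), np.float64(9.4)] pc angle 66.2 [166.  240.7]
c1 30 45 266 [495.9 173.3  36.6] [array([496.4, 176.5]), array([50.6, 50.6]), np.float64(9.2)] pc angle 66.6 [158.5 239.2]
c1 53 66 131 [496.2 175.8  59.7] [array([496.5, 176.4]), array([13.3, 45.8]), np.float64(68.2)] pc angle 158.4 [ 14.9 172.4]
c2 5 15 37 [ 464.2 -145.7    6.6] [array([ 483.7, -143.8]), array([ 97. , 116.9]), np.float64(79.2)] pc angle 161.6 [ 692.7 1438.2]
c2 25 45 301 [ 482.8 -137.    36.3] [array([ 482.5, -137.6]), array([51.4, 51.3]), np.float64(10.1)] pc angle 95.1 [167.2 238.1]
c2 30 45 292 [ 482.9 -137.1   36.6] [array([ 482.3, -137.5]), array([49.3, 51.2]), np.float64(88.6)] pc angle 95.1 [161.6 235. ]
c2 53 66 125 [ 482.6 -138.    60. ] [array([ 482.7, -138. ]), array([44.3, 13.1]), np.float64(3.8)] pc angle -175.7 [ 14.1 169.3]
```

View pics/z1.png

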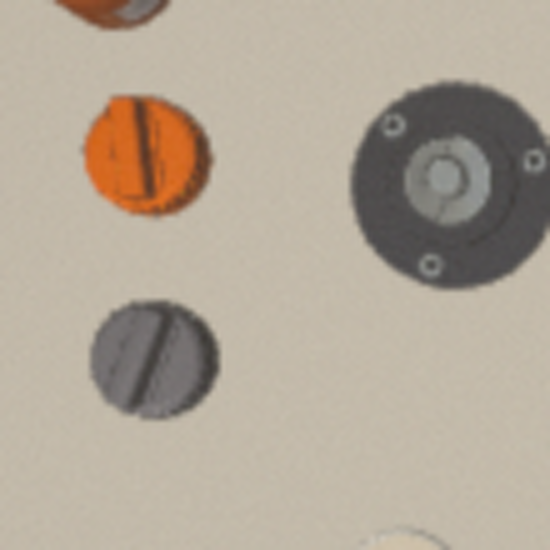

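View pics/z3.png

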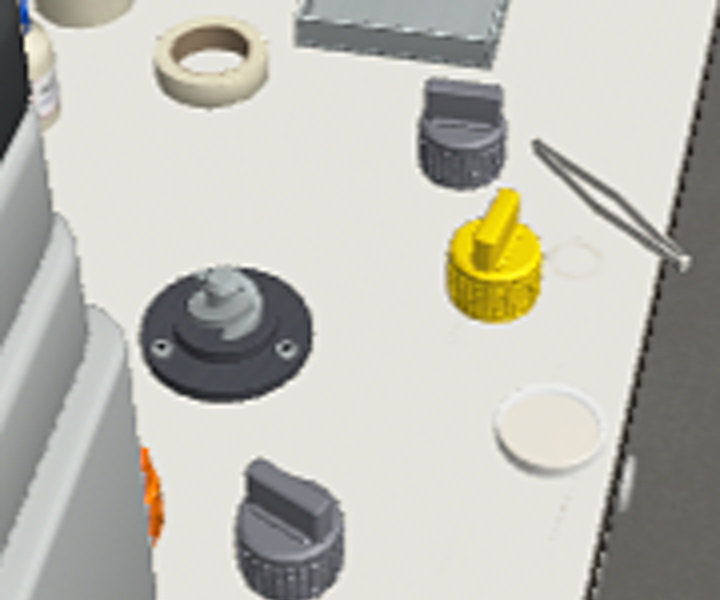

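```bash
python3 - <<'E'
from h import *
c=grab('wrist','w0');print(c['T_tool_cam'],c['K'])
E
```

```text
[[ 3.55238289e-04 -9.54711457e-01 -2.97533036e-01  8.49601824e+01]
 [ 9.99999856e-01  4.58845356e-04 -2.78378099e-04 -8.66550482e-01]
 [ 4.02292412e-04 -2.97532894e-01  9.54711483e-01 -2.07157354e+02]
 [ 0.00000000e+00  0.00000000e+00  0.00000000e+00  1.00000000e+00]] [[281.021167     0.         314.96600286]
 [  0.         281.021167   198.67954771]
 [  0.           0.           1.        ]]
```

View pics/z2.png

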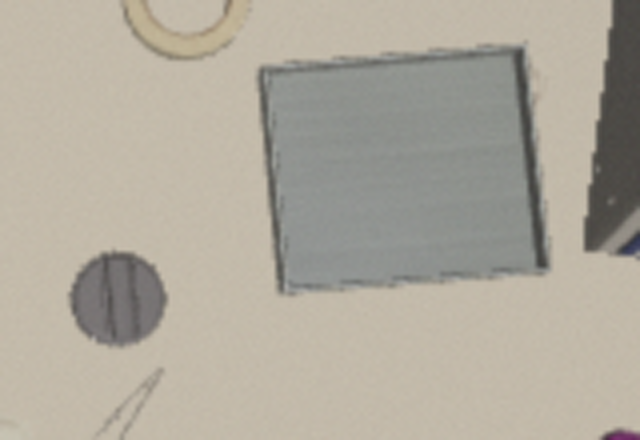

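Call:
servo_tool(rows=[[[0.02, 0.035, 0.02], [0, 0, 0], 0], [[0.03, 0.05, 0.02], [0, 0, 0], 0], [[0.03, 0.05, 0.01], [0, 0, 0], 0], [[0.03, 0.05, 0], [0, 0, 0], 0], [[0.03, 0.05, 0], [0, 0, 0], 0], [[0.03, 0.05, 0], [0, 0, 0], 0], [[0.03, 0.05, 0], [0, 0, 0], 0], [[0.03, 0.05, 0], [0, 0, 0], 0], [[0.03, 0.05, 0], [0, 0, 0], 0], [[0.03, 0.05, 0], [0, 0, 0], 0], [[0.02, 0.04, 0], [0, 0, 0], 0], [[0, 0, 0], [0, 0, 0], 0]])

```text
time: 1.35
tool_pos: [501.1, -64.8, 222.3]
ee_rot: [[0.914, 0.405, 0.0], [0.405, -0.914, 0.002], [0.001, -0.002, -1.0]]
wrist_force: [-0.8, -0.2, -0.2]
grip_width: 91.1
```

```bash
cat > prof.py <<'E'
import sys
from h import *
tag=sys.argv[1]
P,img=cloud(tag)
F=P.reshape(-1,3); F=F[~np.isnan(F[:,0])]
G=F[(np.hypot(F[:,0]-574,F[:,1]-39)<70)]
B=G[(G[:,2]>7)&(G[:,2]<14)]; 
T=G[(G[:,2]>45)]
print('base',len(B),cv2.minEnclosingCircle(B[:,:2].astype(np.float32)),B[:,2].mean(),'top',len(T),cv2.minEnclosingCircle(T[:,:2].astype(np.float32)),T[:,2].mean())
cx,cy=map(float,sys.argv[2:4])
r=np.hypot(G[:,0]-cx,G[:,1]-cy);a=np.degrees(np.arctan2(G[:,1]-cy,G[:,0]-cx))%360
for k in range(0,360,10):
    m=(r>14.5)&(r<19.5)&(abs((a-k+180)%360-180)<5)
    print(k,m.sum(),np.percentile(G[m,2],[10,50,90]).round(1) if m.sum() else '')
E
python3 - <<'E'
from h import *
c=grab('wrist','w1');im=c['img']
cv2.imwrite('pics/w1s.png',im)
P,_=cloud('w1')
d=np.hypot(P[...,0]-574,P[...,1]-39);m=(d<60);vs,us=np.where(m);print(us.min(),us.max(),vs.min(),vs.max())
a=im[vs.min():vs.max(),us.min():us.max()];cv2.imwrite('pics/w1z.png',cv2.resize(a,(600,int(600*a.shape[0]/a.shape[1])),interpolation=cv2.INTER_CUBIC)[:600])
E
python3 prof.py w1 574 39
```

```text
229 312 48 136
base 2270 ((574.0208740234375, 42.74871826171875), 47.98567199707031) 10.588634336706617 top 323 ((547.1262817382812, 26.305465698242188), 40.49884796142578) 180.406009370063
0 2 [41.8 42.3 42.9]
10 7 [26.4 27.3 28.4]
20 9 [27.2 28.  28.2]
30 13 [28.3 28.8 30. ]
40 11 [29.2 30.1 32. ]
50 8 [30.7 31.7 32.8]
60 10 [31.7 32.2 33.3]
70 8 [32.9 33.5 34.1]
80 8 [32.8 33.9 34.4]
90 9 [34.8 36.  36.3]
100 8 [35.8 36.6 37.7]
110 8 [36.5 37.7 39.3]
120 8 [38.2 39.3 39.8]
130 10 [38.6 39.7 40.7]
140 8 [39.9 40.8 41.3]
150 8 [41.4 41.6 42.5]
160 12 [26.5 27.3 42.2]
170 8 [27.2 27.9 28.6]
180 8 [28.2 28.7 30.4]
190 8 [27.8 29.1 30.2]
200 10 [19.5 29.  30.7]
210 10 [20.3 30.1 31. ]
220 9 [20.3 31.4 32.4]
230 11 [20.4 28.6 32.1]
240 10 [20.3 21.3 34.3]
250 12 [20.7 25.8 34.1]
260 12 [19.9 21.3 34.5]
270 11 [20.  20.9 35.2]
280 11 [19.5 23.1 37. ]
290 13 [19.8 20.5 36.8]
300 14 [20.6 34.6 38. ]
310 11 [20.2 21.7 39.1]
320 14 [20.1 35.9 39.7]
330 11 [21.1 38.1 40.3]
340 12 [21.8 39.7 41.6]
350 12 [22.6 41.5 43. ]
```

View pics/w1z.png

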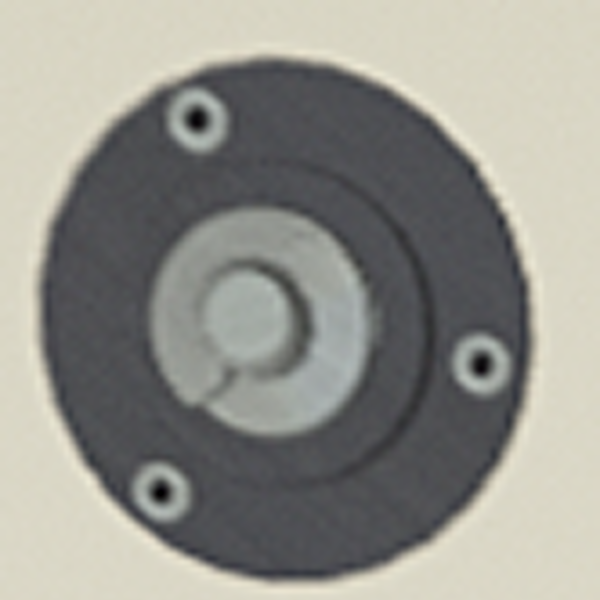

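```bash
python3 - <<'E'
from h import *
P,img=cloud('w1')
F=P.reshape(-1,3); F=F[~np.isnan(F[:,0])]
G=F[(np.hypot(F[:,0]-574,F[:,1]-41)<62)]
G=G[G[:,2]<100]
def fit(lo,hi,R,r0):
    Q=G[(G[:,2]>lo)&(G[:,2]<hi)&(np.hypot(G[:,0]-574,G[:,1]-41)<r0)]
    print(lo,hi,len(Q),cv2.minEnclosingCircle(Q[:,:2].astype(np.float32)),Q[:,:2].mean(0))
fit(8,13,48,60);fit(18.5,21.5,29,34);fit(46,53,0,30);fit(25,44,20,26)
for cx,cy in((574,42.7),(574,41)):
    r=np.hypot(G[:,0]-cx,G[:,1]-cy);a=np.degrees(np.arctan2(G[:,1]-cy,G[:,0]-cx))%360
    print(cx,cy)
    for s in(130,-40):
        print([(k%360,np.median(G[m,2]).round(1),m.sum()) for k in range(s,s+60,4) for m in [(r>12)&(r<19.5)&(abs((a-k+180)%360-180)<3)] if m.sum()])
P,img=cloud('top0')
F=P.reshape(-1,3); G=F[(np.hypot(F[:,0]-574,F[:,1]-41)<55)]
fit(8,13,48,60);fit(46,53,0,30);fit(25,44,20,26)
E
```

```text
8 13 2224 ((574.0208740234375, 42.74871826171875), 47.98567199707031) [575.6386763   42.05824186]
18.5 21.5 603 ((574.0029296875, 42.469635009765625), 28.896873474121094) [574.92148224  40.11544338]
46 53 174 ((573.698974609375, 42.353736877441406), 9.533992767333984) [573.85031703  41.97678012]
25 44 587 ((573.9655151367188, 42.451839447021484), 20.09402847290039) [573.87099134  41.49381455]
574 42.7
[(130, np.float64(38.3), np.int64(8)), (134, np.float64(39.5), np.int64(7)), (138, np.float64(39.7), np.int64(7)), (142, np.float64(40.6), np.int64(6)), (146, np.float64(40.0), np.int64(8)), (150, np.float64(40.1), np.int64(9)), (154, np.float64(40.8), np.int64(6)), (158, np.float64(41.6), np.int64(9)), (162, np.float64(41.5), np.int64(10)), (166, np.float64(39.3), np.int64(10)), (170, np.float64(37.1), np.int64(12)), (174, np.float64(27.3), np.int64(12)), (178, np.float64(27.8), np.int64(7)), (182, np.float64(28.1), np.int64(6)), (186, np.float64(27.9), np.int64(5))]
[(320, np.float64(39.9), np.int64(7)), (324, np.float64(40.3), np.int64(7)), (328, np.float64(40.4), np.int64(8)), (332,
[... 1182 characters left out ...]
36, np.float64(40.7), np.int64(8)), (340, np.float64(41.4), np.int64(9)), (344, np.float64(42.4), np.int64(7)), (348, np.float64(41.7), np.int64(7)), (352, np.float64(42.0), np.int64(4)), (356, np.float64(41.5), np.int64(2)), (0, np.float64(27.9), np.int64(2)), (4, np.float64(27.3), np.int64(3)), (8, np.float64(27.8), np.int64(5)), (12, np.float64(27.6), np.int64(8)), (16, np.float64(28.0), np.int64(6))]
8 13 635 ((574.4932861328125, 39.728816986083984), 48.01836395263672) [574.20234615  39.84224047]
46 53 47 ((573.8805541992188, 39.22890090942383), 9.265813827514648) [574.26820299  40.10428469]
25 44 192 ((573.546630859375, 40.37150192260742), 22.591209411621094) [573.1543395   38.76070468]
```

Call:
servo_tool(rows=[[[0, 0, 0], [0, 0, 8.5], 0], [[0, 0, 0], [0, 0, 8.5], 0], [[0, 0, 0], [0, 0, 8.5], 0], [[0, 0, 0], [0, 0, 8.5], 0], [[0, 0, 0], [0, 0, 8.5], 0], [[0, 0, 0], [0, 0, 8.5], 0], [[0, 0, 0], [0, 0, 8.5], 0], [[0, 0, 0], [0, 0, 8.5], 0], [[0, 0, 0], [0, 0, 8.5], 0], [[0, 0, 0], [0, 0, 8.5], 0], [[0, 0, 0], [0, 0, 8.5], 0], [[0, 0, 0], [0, 0, 8.5], 0]])

```text
time: 2.6
tool_pos: [498.5, -70.7, 222.7]
ee_rot: [[-0.585, 0.811, -0.001], [0.811, 0.585, -0.0], [0.0, -0.001, -1.0]]
wrist_force: [0.3, 0.2, 0.5]
grip_width: 91.1
```

Call:
servo_tool(rows=[[[0, 0, 0], [0, 0, 8.5], 0], [[0, 0, 0], [0, 0, 8.5], 0], [[0, 0, 0], [0, 0, 8.5], 0], [[0, 0, 0], [0, 0, 8.5], 0], [[0, 0, 0], [0, 0, 8.5], 0], [[0, 0, 0], [0, 0, 8.5], 0], [[0, 0, 0], [0, 0, 7.4], 0], [[0, 0, 0], [0, 0, 0], 0], [[0, 0, 0], [0, 0, 0], 0]])

```text
time: 3.5
tool_pos: [498.9, -70.1, 222.8]
ee_rot: [[-0.998, -0.065, -0.0], [-0.065, 0.998, -0.0], [0.0, -0.0, -1.0]]
wrist_force: [-0.1, -0.4, 0.2]
grip_width: 91.4
```

```bash
cat > bars.py <<'E'
import sys
from h import *
for tag in sys.argv[1:]:
    P,img=cloud(tag);F=P.reshape(-1,3); F=F[~np.isnan(F[:,0])]
    for n,x,y in(('c1',496,176),('c2',482.5,-138),('g',574,41)):
        G=F[(np.hypot(F[:,0]-x,F[:,1]-y)<(60 if n=='g' else 33))]
        for lo,hi in ((8,13),) if n=='g' else ((32,42),(54,64)):
            Q=G[(G[:,2]>lo)&(G[:,2]<hi)][:,:2].astype(np.float32)
            if len(Q)<20: print(tag,n,'few');continue
            w,V=np.linalg.eigh(np.cov(Q.T))
            print(tag,n,lo,len(Q),'circ',cv2.minEnclosingCircle(Q),'rect',cv2.minAreaRect(Q),'pc',np.degrees(np.arctan2(V[1,1],V[0,1])).round(1),Q.mean(0))
E
python3 - <<'E'
from h import *
print(observe()['joint_positions'])
grab('wrist','w2');grab('top','top1')
E
python3 bars.py top0 w1 w2
```

```text
[-9.30353665e+00  1.03408482e+01  9.40797185e+01 -1.07833104e-02
  7.56019899e+01 -1.03008636e+02]
top0 c1 32 248 circ ((495.9645080566406, 176.62240600585938), 26.15342140197754) rect ((497.3520812988281, 176.16693115234375), (50.927066802978516, 48.463844299316406), 54.10147476196289) pc 65.6 [495.9729 173.5947]
top0 c1 54 129 circ ((496.40667724609375, 176.65940856933594), 23.08618927001953) rect ((496.46600341796875, 176.37600708007812), (13.307235717773438, 45.848304748535156), 68.16162109375) pc 158.5 [496.18484 175.9319 ]
top0 c2 32 280 circ ((483.0394287109375, -138.08465576171875), 25.810134887695312) rect ((483.4289855957031, -137.41624450683594), (48.99696731567383, 49.02108383178711), 88.60526275634766) pc 97.9 [ 483.17618 -137.0027 ]
top0 c2 54 123 circ ((482.6592102050781, -138.17422485351562), 22.599809646606445) rect ((482.6505432128906, -138.04489135742188), (44.31776809692383, 13.083447456359863), 3.823256254196167) pc -176.0 [ 482.7072  -137.99748]
top0 g 8 635 circ ((574.4932861328125, 39.728816986083984), 48.01836395263672) rect ((574.2315673828125, 39.8981781005
[... 1565 characters left out ...]
69.25728607177734) pc 158.3 [494.7331  176.17915]
w2 c2 32 665 circ ((481.6166076660156, -136.88377380371094), 25.88555335998535) rect ((480.8017272949219, -136.6193389892578), (51.13702392578125, 48.9734992980957), 88.20331573486328) pc 92.1 [ 479.91382 -134.82948]
w2 c2 54 345 circ ((482.020263671875, -137.37649536132812), 22.95258331298828) rect ((481.9719543457031, -136.756103515625), (45.7060661315918, 13.370656967163086), 3.863776683807373) pc -175.7 [ 481.23044 -136.17848]
w2 g 8 1258 circ ((573.4611206054688, 40.950340270996094), 47.99169158935547) rect ((570.0945434570312, 38.22126770019531), (86.7967300415039, 95.26104736328125), 41.625152587890625) pc 131.4 [564.80914   34.731655]
```

View pics/w2.png

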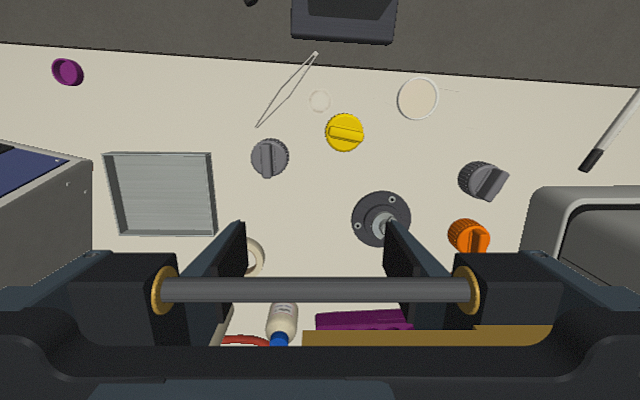

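View pics/top1.png

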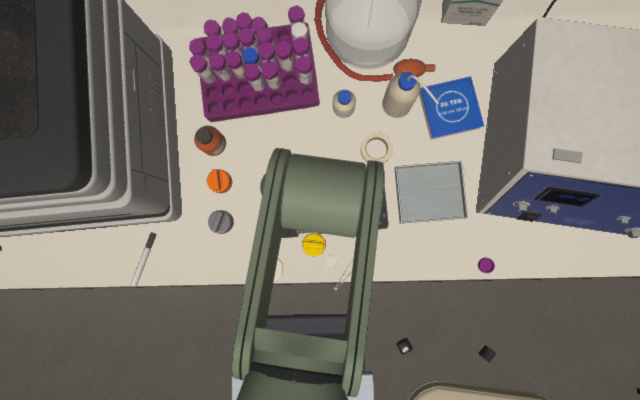

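Call:
servo_tool(rows=[[[-0.005, -0.022, -0.02], [0, 0, 0], 0], [[-0.006, -0.022, -0.04], [0, 0, 0], 0], [[-0.006, -0.022, -0.04], [0, 0, 0], 0], [[0, 0, -0.03], [0, 0, 0], 0], [[0, 0, 0], [0, 0, 0], 0], [[0, 0, 0], [0, 0, 0], 0]])

```text
time: 4.2
tool_pos: [482.8, -135.3, 93.4]
ee_rot: [[-0.998, -0.068, 0.0], [-0.068, 0.998, 0.0], [-0.0, 0.0, -1.0]]
wrist_force: [0.6, 0.3, 1.2]
grip_width: 90.8
```

```bash
python3 - <<'E'
from h import *
grab('wrist','w3'); print(observe()['tool_pos'])
E
python3 bars.py w3
```

```text
[ 483.75752806 -135.46748765   94.34494347]
w3 c1 32 1171 circ ((495.3271789550781, 176.6646270751953), 25.793386459350586) rect ((492.6634216308594, 168.25576782226562), (32.69211959838867, 51.150733947753906), 71.34850311279297) pc 160.1 [491.17972 165.71497]
w3 c1 54 409 circ ((502.4126892089844, 173.88516235351562), 15.96178150177002) rect ((502.68890380859375, 174.15164184570312), (15.419818878173828, 30.232704162597656), 66.88600158691406) pc 169.7 [504.5674  170.33588]
w3 c2 32 1401 circ ((481.87811279296875, -136.6674041748047), 25.829254150390625) rect ((480.7898864746094, -136.7713165283203), (49.365882873535156, 51.043190002441406), 1.4769861698150635) pc 93.0 [ 479.3572  -136.74773]
w3 c2 54 670 circ ((481.219482421875, -135.6820068359375), 22.87214469909668) rect ((481.3503112792969, -136.75302124023438), (45.13298416137695, 12.139883041381836), 3.898258924484253) pc -176.2 [ 480.27454 -136.74428]
w3 g 8 665 circ ((540.888916015625, 37.27607345581055), 33.69823455810547) rect ((537.3458862304688, 35.84553527832031), (25.08816146850586, 65.48306274414062), 20.519561767578125) pc 107.4 [537.94977   30.187912]
```

View pics/w3.png

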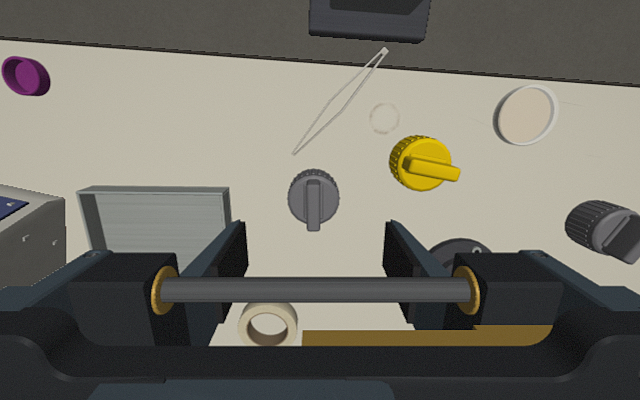

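Call:
servo_tool(rows=[[[-0.0008, -0.0008, -0.025], [0, 0, 0], 0], [[0, 0, -0.022], [0, 0, 0], 0], [[0, 0, -0.007], [0, 0, 0], 0], [[0, 0, 0], [0, 0, 0], 0], [[0, 0, 0], [0, 0, 0], 1], [[0, 0, 0], [0, 0, 0], 1], [[0, 0, 0], [0, 0, 0], 1], [[0, 0, 0], [0, 0, 0], 1], [[0, 0, 0], [0, 0, 0], 1], [[0, 0, 0], [0, 0, 0], 1]])

```text
time: 5.25
tool_pos: [481.6, -136.1, 38.9]
ee_rot: [[-0.998, -0.069, 0.0], [-0.069, 0.998, 0.0], [-0.0, 0.0, -1.0]]
wrist_force: [-0.7, -0.5, -0.7]
grip_width: 46.0
```

Call:
servo_tool(rows=[[[0, 0, 0], [0, 0, 0], 1], [[0, 0, 0], [0, 0, 0], 1], [[0, 0, 0], [0, 0, 0], 1], [[0, 0, 0], [0, 0, 0], 1], [[0, 0, 0], [0, 0, 0], 1], [[0, 0, 0], [0, 0, 0], 1]])

```text
time: 5.85
tool_pos: [481.6, -136.0, 38.8]
ee_rot: [[-0.998, -0.069, 0.0], [-0.069, 0.998, 0.0], [-0.0, 0.0, -1.0]]
wrist_force: [0.4, -0.2, -0.4]
grip_width: 0.7
```

```bash
python3 - <<'E'
from h import *
grab('wrist','w4'); grab('side','side1');s=observe();print(s['tool_pos'],s['grip_width'])
E
python3 bars.py w4
```

```text
[ 481.59808362 -136.04750125   38.84859187] 0.6056860884615352
w4 c1 few
w4 c1 few
w4 c2 32 1580 circ ((481.741943359375, -136.5536651611328), 25.92738151550293) rect ((477.48175048828125, -137.32298278808594), (43.202476501464844, 50.73432159423828), 6.847321510314941) pc 97.8 [ 474.71692 -137.69533]
w4 c2 54 406 circ ((480.8594055175781, -135.5535430908203), 22.252349853515625) rect ((480.9736328125, -137.00335693359375), (44.43077087402344, 12.15174674987793), 3.4346823692321777) pc -173.3 [ 468.99838 -137.2923 ]
w4 g 8 1329 circ ((573.48388671875, 40.164066314697266), 48.13725662231445) rect ((572.8719482421875, 24.40898895263672), (62.2083740234375, 95.50838470458984), 87.85359954833984) pc 170.6 [575.4848    21.329947]
```

View pics/w4.png

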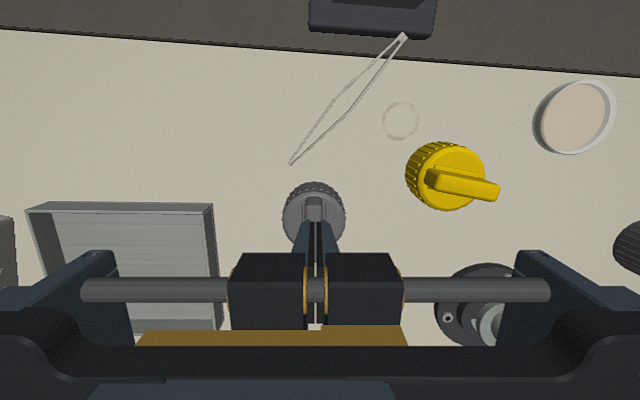

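View pics/side1.png

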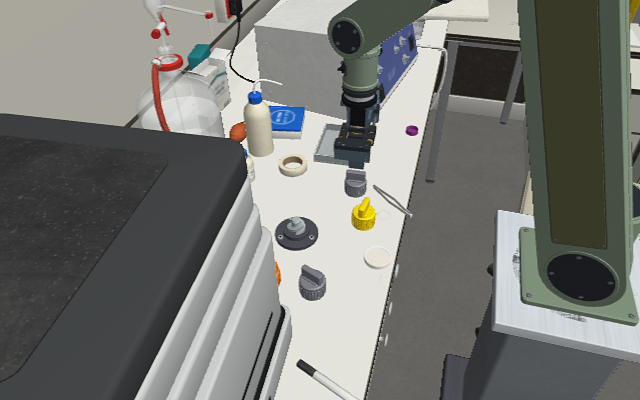

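```bash
python3 - <<'E'
from h import *
s=cv2.imread('pics/side1.png');cv2.imwrite('pics/z4.png',cv2.resize(s[90:220,290:430],None,fx=4,fy=4,interpolation=cv2.INTER_CUBIC))
P,_=cloud('side1')
for u in(350,356,362):
  for v in range(130,195,4): print(u,v,P[v,u].round(0))
E
```

```text
350 130 [ 493. -108.  192.]
350 134 [ 494. -116.  176.]
350 138 [485. -74. 196.]
350 142 [481. -59. 196.]
350 146 [478. -48. 195.]
350 150 [478. -47. 185.]
350 154 [479. -53. 170.]
350 158 [479. -55. 159.]
350 162 [ 494. -123.   94.]
350 166 [ 494. -127.   79.]
350 170 [ 497. -138.   58.]
350 174 [ 494. -127.   55.]
350 178 [ 493. -127.   44.]
350 182 [ 492. -123.   35.]
350 186 [ 489. -107.   36.]
350 190 [ 489. -112.   19.]
350 194 [ 488. -109.    9.]
356 130 [ 481. -114.  190.]
356 134 [ 482. -121.  175.]
356 138 [ 479. -110.  172.]
356 142 [470. -65. 194.]
356 146 [466. -48. 197.]
356 150 [465. -44. 189.]
356 154 [466. -53. 173.]
356 158 [466. -52. 163.]
356 162 [ 480. -125.   95.]
356 166 [ 480. -128.   81.]
356 170 [ 483. -141.   58.]
356 174 [ 480. -130.   56.]
356 178 [ 480. -130.   44.]
356 182 [ 479. -129.   32.]
356 186 [ 476. -115.   32.]
356 190 [ 475. -111.   23.]
356 194 [ 475. -114.    8.]
362 130 [ 467. -112.  193.]
362 134 [ 469. -120.  177.]
362 138 [ 466. -111.  174.]
362 142 [458. -68. 194.]
362 146 [454. -53. 196.]
362 150 [453. -47. 189.]
362 154 [453. -49. 178.]
362 158 [454. -55. 164.]
362 162 [ 466. -126.   97.]
362 166 [ 466. -128.   84.]
362 170 [ 483. -219.   -1.]
362 174 [ 466. -132.   58.]
362 178 [ 465. -130.   47.]
362 182 [ 465. -130.   35.]
362 186 [ 463. -120.   30.]
362 190 [ 462. -121.   18.]
362 194 [ 462. -122.    4.]
```

View pics/z4.png

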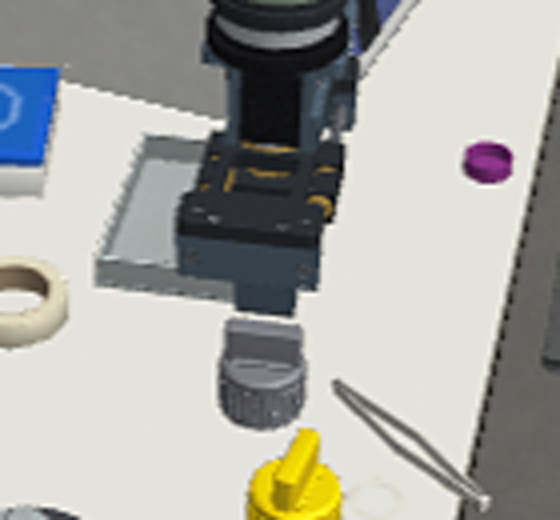

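```bash
python3 - <<'E'
from h import *
for t in('w2','w3','w4'):
    d=np.load(f'pics/{t}.npz');z=d['z'];K=d['K'];T=d['T'];v,u=np.mgrid[:400,:640]
    P=np.stack([(u-K[0,2])/K[0,0]*z,(v-K[1,2])/K[1,1]*z,z],-1)@T[:3,:3].T+T[:3,3]
    Q=P[(z>0)&(v>200)&(abs(P[...,0])<22)&(abs(P[...,1])<66)]
    print(t,d['pos'],np.histogram(Q[:,2],bins=np.arange(-150,120,10)))
E
```

```text
w2 [498.89297107 -70.14380511 222.77090979] (array([   2, 1382, 1080,  936,  934, 1594,  940,  793,  718,  682,  578,
        173,    0,    0,    0,    0,    0,    0,    0,    0,    0,    0,
          0,    0,    0,    0]), array([-150, -140, -130, -120, -110, -100,  -90,  -80,  -70,  -60,  -50,
        -40,  -30,  -20,  -10,    0,   10,   20,   30,   40,   50,   60,
         70,   80,   90,  100,  110]))
w3 [ 482.80693929 -135.34988739   93.36587846] (array([   1, 1382, 1092,  932,  913, 1584,  971,  783,  719,  673,  580,
        179,    0,    0,    0,    0,    0,    0,  415,    0,  590,    4,
          0,    0,  617,    0]), array([-150, -140, -130, -120, -110, -100,  -90,  -80,  -70,  -60,  -50,
        -40,  -30,  -20,  -10,    0,   10,   20,   30,   40,   50,   60,
         70,   80,   90,  100,  110]))
w4 [ 481.60487567 -136.04585723   38.83225427] (array([   0,   18,   26,   27,   31,  493,  214,  389,  296,  225,  172,
         29,  334,   49,   75, 1234,   41,    5, 2255,   25,    0,    0,
          0,    0,    0,    0]), array([-150, -140, -130, -120, -110, -100,  -90,  -80,  -70,  -60,  -50,
        -40,  -30,  -20,  -10,    0,   10,   20,   30,   40,   50,   60,
         70,   80,   90,  100,  110]))
```

```bash
python3 - <<'E'
from h import *
for t in('w2','w3','w4'):
    d=np.load(f'pics/{t}.npz');z=d['z'];K=d['K'];T=d['T'];v,u=np.mgrid[:400,:640]
    P=np.stack([(u-K[0,2])/K[0,0]*z,(v-K[1,2])/K[1,1]*z,z],-1)@T[:3,:3].T+T[:3,3]
    Q=P[(z>0)&(v>200)&(abs(P[...,0])<22)&(abs(P[...,1])<66)&(P[...,2]<-33)]
    for s in(1,-1):
        q=Q[Q[:,1]*s>0]; e=q[q[:,2]>-60]; print(t,s,np.sort(q[:,2])[-30::6].round(1),'x',e[:,0].min().round(1),e[:,0].max().round(1),'y',e[:,1].min().round(1),e[:,1].max().round(1))
P,_=cloud('side1')
Q=P.reshape(-1,3);Q=Q[(abs(Q[:,0]-481)<22)&(Q[:,1]>-150)&(Q[:,1]<-105)&(Q[:,2]>61)&(Q[:,2]<125)]
print(np.sort(Q[:,2])[:30].round(1),Q[:,0].min(),Q[:,0].max())
E
```

```text
w2 1 [-37.7 -37.5 -37.1 -36.8 -36.3] x -16.3 18.4 y 45.8 56.4
w2 -1 [-37.5 -37.3 -37.1 -36.8 -36.5] x -15.9 18.6 y -54.7 -44.5
w3 1 [-37.6 -37.5 -37.2 -36.9 -36.6] x -15.7 18.7 y 45.9 56.0
w3 -1 [-38.  -37.7 -37.3 -36.9 -36.5] x -15.6 18.4 y -54.5 -44.6
w4 1 [-41.9 -41.1 -40.4 -39.7 -37.6] x 15.8 18.6 y 1.6 11.0
w4 -1 [-42.1 -41.6 -40.5 -39.4 -37.8] x 15.7 18.7 y -9.9 -0.2
[61.1 62.  72.6 74.  74.1 74.5 75.8 76.  76.1 76.6 76.8 76.8 77.  77.7
 78.4 78.6 79.  79.3 79.3 79.4 79.5 79.7 80.1 80.2 80.5 80.9 81.2 81.3
 81.4 81.5] 464.2696868032874 498.8005094841358
```

Call:
servo_tool(rows=[[[0, -0.0007, 0.005], [0, 0, 0], 0], [[0, 0, 0], [0, 0, 0], 0], [[0, 0, 0], [0, 0, 0], 0], [[0, 0, 0], [0, 0, 0], 0], [[0, 0, 0], [0, 0, 0], 0], [[0, 0, 0], [0, 0, 0], 0]])

```text
time: 6.55
tool_pos: [481.5, -136.7, 43.8]
ee_rot: [[-0.998, -0.069, -0.0], [-0.069, 0.998, 0.0], [0.0, 0.0, -1.0]]
wrist_force: [0.5, -0.7, 0.7]
grip_width: 45.2
```

Call:
servo_tool(rows=[[[0, 0, -0.01], [0, 0, 0], 0], [[0, 0, -0.012], [0, 0, 0], 0], [[0, 0, -0.012], [0, 0, 0], 0], [[0, 0, -0.004], [0, 0, 0], 0], [[0, 0, 0], [0, 0, 0], 0]])

```text
time: 7.05
tool_pos: [480.7, -136.5, 4.6]
ee_rot: [[-0.998, -0.069, -0.002], [-0.069, 0.998, 0.001], [0.002, 0.001, -1.0]]
wrist_force: [-0.6, -0.0, 0.2]
grip_width: 85.3
```

Call:
servo_tool(rows=[[[0.001, 0, -0.0025], [0, 0, 0], 1], [[0, 0, 0], [0, 0, 0], 1], [[0, 0, 0], [0, 0, 0], 1], [[0, 0, 0], [0, 0, 0], 1], [[0, 0, 0], [0, 0, 0], 1], [[0, 0, 0], [0, 0, 0], 1], [[0, 0, 0], [0, 0, 0], 1], [[0, 0, 0], [0, 0, 0], 1], [[0, 0, 0], [0, 0, 0], 1], [[0, 0, 0], [0, 0, 0], 1], [[0, 0, 0], [0, 0, 0], 1], [[0, 0, 0], [0, 0, 0], 1]])

```text
time: 8.25
tool_pos: [482.6, -136.7, 3.3]
ee_rot: [[-0.998, -0.069, -0.0], [-0.069, 0.998, 0.0], [0.0, 0.0, -1.0]]
wrist_force: [-0.1, -0.9, -1.1]
grip_width: 12.9
```

Call:
servo_tool(rows=[[[0, 0, 0.02], [0, 0, 0], 1], [[0, 0, 0.035], [0, 0, 0], 1], [[0.01, 0.02, 0.025], [0, 0, 0], 1], [[0.016, 0.032, 0], [0, 0, 1.5], 1], [[0.017, 0.034, 0], [0, 0, 1.5], 1], [[0.017, 0.034, 0], [0, 0, 1.5], 1], [[0.016, 0.032, 0], [0, 0, 1.5], 1], [[0.01, 0.02, 0], [0, 0, 1], 1], [[0.004, 0.006, 0], [0, 0, 0], 1], [[0, 0, 0], [0, 0, 0], 1], [[0, 0, 0], [0, 0, 0], 1]])

```text
time: 9.35
tool_pos: [571.8, 40.3, 83.1]
ee_rot: [[-0.982, -0.189, -0.001], [-0.189, 0.982, -0.001], [0.001, -0.0, -1.0]]
wrist_force: [-0.1, 0.5, -1.1]
grip_width: 12.4
```

```bash
python3 - <<'E'
from h import *
s=observe();print(s['tool_pos'],s['grip_width'],s['joint_positions'],s['wrist_force'],s['ft_torque'])
grab('wrist','w5');c=grab('side','side2')
s=c['img'];cv2.imwrite('pics/z5.png',cv2.resize(s[150:280,220:370],None,fx=4,fy=4,interpolation=cv2.INTER_CUBIC))
E
```

```text
[571.80028792  40.32717819  83.08769914] 12.388484777397881 [ 2.90168031e+00  2.25028319e+01  9.78542281e+01 -3.04241345e-02
  5.97171265e+01 -9.79858446e+01] [-0.13943999  0.54455149 -1.11272635] [ 0.03096986 -0.13606627  0.00754666]
```

View pics/w5.png

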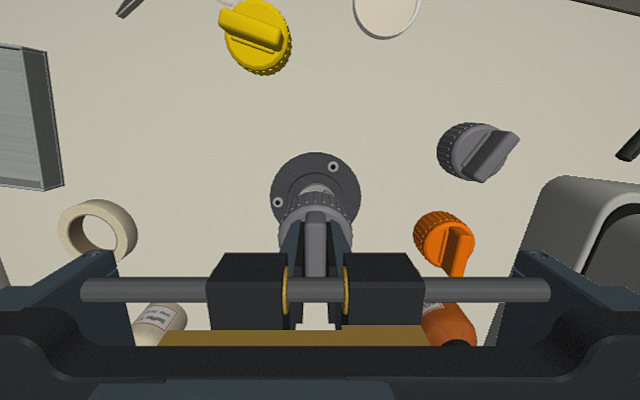

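View pics/z5.png

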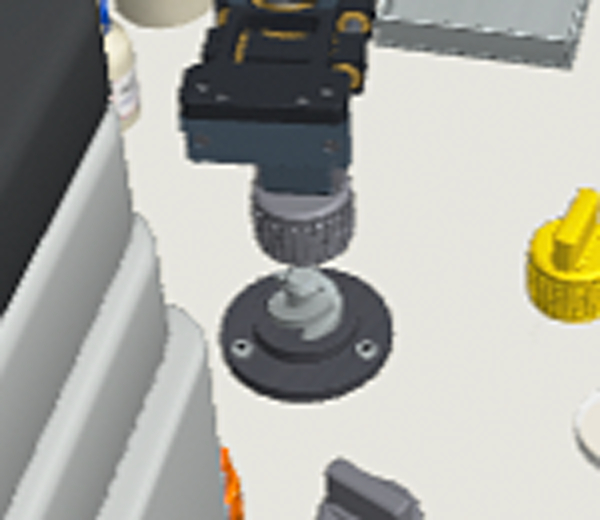

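```bash
cat > cyl.py <<'E'
import sys
from h import *
from scipy.optimize import least_squares
def fit(Q,R,c0):
    f=lambda c:np.hypot(Q[:,0]-c[0],Q[:,1]-c[1])-R
    r=least_squares(f,c0,loss='soft_l1');return r.x,np.sqrt(np.mean(r.fun**2))
for tag in sys.argv[2:]:
    P,_=cloud(tag);F=P.reshape(-1,3);F=F[~np.isnan(F[:,0])]
    z0=float(sys.argv[1]) # rim height
    d=np.hypot(F[:,0]-573,F[:,1]-41)
    S=F[(d<32)&(F[:,2]>z0+4)&(F[:,2]<z0+31)]
    print(tag,'skirt',len(S),fit(S,26,[573,41]) if len(S)>20 else '')
    B=F[(d<60)&(F[:,2]>8)&(F[:,2]<12.5)]
    print(' base',cv2.minEnclosingCircle(B[:,:2].astype(np.float32)))
    for lo,hi,R,dd in((1.5,8,48,56),(12.5,18.5,29,34),):
        S=F[(d<dd)&(d>R-5)&(F[:,2]>lo)&(F[:,2]<hi)]
        if len(S)>20: print(' side',lo,len(S),fit(S,R,[573,41]))
    S=F[(d<32)&(F[:,2]>z0-5)&(F[:,2]<z0+40)]
    print(' skirt z range',np.percentile(S[:,2],[0,1,2,5]).round(1))
    C=F[(d<28)&(F[:,2]>z0+34)&(F[:,2]<z0+38)]
    if len(C)>10: print(' shoulder',len(C),np.median(C[:,2]))
E
python3 cyl.py 80 w5 side2
```

```text
w5 skirt 735 (array([571.21357959,  40.83374975]), np.float64(0.5104981612227825))
 base ((573.8289794921875, 41.4127197265625), 47.97205352783203)
 side 1.5 124 (array([573.68867418,  41.01954803]), np.float64(3.66544963024864))
 side 12.5 70 (array([573.97921536,  41.29152553]), np.float64(1.8797198999471758))
 skirt z range [80.9 83.4 84.9 87.6]
 shoulder 869 115.83625811070505
side2 skirt 247 (array([572.35909497,  41.34923328]), np.float64(1.1569915777909974))
 base ((574.3085327148438, 43.00543975830078), 48.60066223144531)
 side 1.5 134 (array([574.12856792,  41.67508986]), np.float64(2.6145368931995945))
 side 12.5 69 (array([573.88084949,  41.23614944]), np.float64(2.4675520715769244))
 skirt z range [78.9 79.9 80.9 82.8]
 shoulder 102 115.420219921745
```

Call:
servo_tool(rows=[[[0.002, 0.0005, 0], [0, 0, 0], 1], [[0, 0, -0.01], [0, 0, 0], 1], [[0, 0, -0.01], [0, 0, 0], 1], [[0, 0, -0.005], [0, 0, 0], 1], [[0, 0, 0], [0, 0, 0], 1]])

```text
time: 9.95
tool_pos: [573.5, 41.6, 56.8]
ee_rot: [[-0.982, -0.19, -0.003], [-0.19, 0.982, -0.0], [0.003, 0.001, -1.0]]
wrist_force: [0.1, -0.8, -0.6]
grip_width: 12.7
```

Call:
servo_tool(rows=[[[0, 0, -0.004], [0, 0, 0], 1], [[0, 0, -0.004], [0, 0, 0], 1], [[0, 0, -0.004], [0, 0, 0], 1], [[0, 0, 0], [0, 0, 0], 1]])

```text
time: 10.35
tool_pos: [574.1, 41.8, 45.7]
ee_rot: [[-0.982, -0.19, -0.001], [-0.19, 0.982, 0.0], [0.001, 0.0, -1.0]]
wrist_force: [0.2, -0.0, -0.9]
grip_width: 12.6
```

Call:
servo_tool(rows=[[[0, 0, -0.004], [0, 0, 0], 1], [[0, 0, -0.004], [0, 0, 0], 1], [[0, 0, 0], [0, 0, 0], 1]])

```text
time: 10.65
tool_pos: [574.9, 40.9, 38.9]
ee_rot: [[-0.982, -0.191, 0.001], [-0.191, 0.982, -0.002], [-0.001, -0.002, -1.0]]
wrist_force: [-0.9, -2.3, 2.3]
grip_width: 12.5
```

```bash
cat > st.py <<'E'
from bench import observe
s=observe();print(s['time'],s['tool_pos'].round(2),s['wrist_force'].round(2),s['ft_torque'].round(3),s['grip_width'],s['joint_positions'].round(1)[5])
E
python3 st.py
```

```text
10.65 [574.94  40.88  38.88] [-0.94 -2.27  2.31] [-0.469 -0.01   0.281] 12.452890499731028 -98.0
```

Call:
servo_tool(rows=[[[0, -0.0004, 0], [0, 0, 2], 1], [[0, 0, 0], [0, 0, 2], 1], [[0, 0, 0], [0, 0, 0], 1]])

```text
time: 10.95
tool_pos: [574.8, 41.1, 38.5]
ee_rot: [[-0.966, -0.258, 0.001], [-0.258, 0.966, -0.0], [-0.0, -0.0, -1.0]]
wrist_force: [-0.6, -1.8, 1.5]
grip_width: 12.9
```

```bash
python3 st.py
```

```text
10.95 [574.79  41.09  38.46] [-0.56 -1.84  1.51] [-0.157 -0.136  0.009] 12.94623783375845 -102.0
```

Call:
servo_tool(rows=[[[-0.0005, -0.0006, 0], [0, 0, 0], 1], [[0, 0, -0.002], [0, 0, 0], 1], [[0, 0, 0], [0, 0, 0], 1]])

```text
time: 11.25
tool_pos: [574.8, 40.8, 36.8]
ee_rot: [[-0.966, -0.258, 0.002], [-0.258, 0.966, 0.0], [-0.002, -0.0, -1.0]]
wrist_force: [1.0, 0.2, 1.5]
grip_width: 12.8
```

```bash
python3 st.py
```

```text
11.25 [574.85  40.84  36.79] [0.96 0.25 1.53] [ 0.092 -0.323  0.235] 12.755931289077513 -102.0
```

Call:
servo_tool(rows=[[[0, 0, -0.002], [0, 0, 0], 1], [[0, 0, 0], [0, 0, 0], 1]])

```text
time: 11.45
tool_pos: [575.2, 40.8, 35.1]
ee_rot: [[-0.966, -0.258, 0.003], [-0.258, 0.966, -0.0], [-0.002, -0.001, -1.0]]
wrist_force: [1.4, -0.7, 2.2]
grip_width: 13.5
```

```bash
python3 st.py; python3 - <<'E'
from h import *
grab('wrist','w6')
E
python3 cyl.py 33 w6
```

```text
11.45 [575.16  40.79  35.06] [ 1.41 -0.69  2.22] [-0.023 -0.488  0.253] 13.488231524823586 -102.0
w6 skirt 767 (array([574.58147846,  41.24636026]), np.float64(0.5005013579796612))
 base ((573.718505859375, 41.41205596923828), 47.87633514404297)
 side 1.5 138 (array([573.785963  ,  41.85182732]), np.float64(3.1856876690894227))
 side 12.5 103 (array([574.07340868,  41.3869796 ]), np.float64(1.6185838218077921))
 skirt z range [32.6 35.3 37.  39.2]
 shoulder 695 68.06341174320245
```

Call:
servo_tool(rows=[[[-0.0008, 0, 0], [0, 0, 0], 1], [[0, 0, -0.002], [0, 0, 0], 1], [[0, 0, 0], [0, 0, 0], 1]])

```text
time: 11.8
tool_pos: [572.8, 41.0, 31.6]
ee_rot: [[-0.966, -0.257, -0.001], [-0.257, 0.966, 0.001], [0.001, 0.001, -1.0]]
wrist_force: [2.4, 0.8, -0.6]
grip_width: 12.9
```

```bash
python3 st.py
```

```text
11.8 [572.78  41.01  31.65] [ 2.43  0.79 -0.61] [ 0.153 -0.649  0.011] 12.916613735664095 -102.0
```

Call:
servo_tool(rows=[[[0.0006, 0.0002, -0.001], [0, 0, 0], 1], [[0, 0, 0], [0, 0, 0], 1]])

```text
time: 12.0
tool_pos: [572.9, 41.0, 30.6]
ee_rot: [[-0.966, -0.257, -0.002], [-0.257, 0.966, 0.0], [0.002, 0.001, -1.0]]
wrist_force: [0.1, 0.2, -0.9]
grip_width: 12.9
```

```bash
python3 st.py
```

```text
12.0 [572.86  40.97  30.63] [ 0.07  0.18 -0.95] [ 0.115 -0.297  0.043] 12.92333804426088 -102.0
```

Call:
servo_tool(rows=[[[0, 0, -0.001], [0, 0, 0], 1], [[0, 0, 0], [0, 0, 0], 1]])

```text
time: 12.2
tool_pos: [573.0, 40.9, 29.8]
ee_rot: [[-0.966, -0.258, -0.002], [-0.258, 0.966, 0.0], [0.002, 0.001, -1.0]]
wrist_force: [0.6, -0.4, -1.3]
grip_width: 12.8
```

```bash
python3 st.py
```

```text
12.2 [573.03  40.94  29.85] [ 0.56 -0.44 -1.32] [ 0.093 -0.132 -0.021] 12.776956477713824 -102.0
```

Call:
servo_tool(rows=[[[0, 0, -0.001], [0, 0, 0], 1], [[0, 0, 0], [0, 0, 0], 1]])

```text
time: 12.4
tool_pos: [573.4, 40.9, 29.3]
ee_rot: [[-0.966, -0.258, -0.001], [-0.258, 0.966, 0.0], [0.001, 0.0, -1.0]]
wrist_force: [-0.2, 0.4, -0.5]
grip_width: 12.9
```

```bash
python3 st.py
```

```text
12.4 [573.45  40.92  29.34] [-0.18  0.45 -0.52] [ 0.114 -0.064  0.054] 12.850854024062862 -102.0
```

Call:
servo_tool(rows=[[[0, 0, -0.0012], [0, 0, 0], 1], [[0, 0, 0], [0, 0, 0], 1]])

```text
time: 12.6
tool_pos: [573.6, 40.9, 29.1]
ee_rot: [[-0.966, -0.258, -0.0], [-0.258, 0.966, 0.0], [0.0, 0.0, -1.0]]
wrist_force: [-2.6, 0.1, 6.2]
grip_width: 13.1
```

```bash
python3 st.py
```

```text
12.6 [573.61  40.89  29.11] [-2.6   0.13  6.18] [0.032 0.318 0.021] 13.054878013681558 -102.0
```

Call:
servo_tool(rows=[[[0, 0, -0.0005], [0, 0, -6], 1], [[0, 0, -0.0005], [0, 0, -6], 1], [[0, 0, -0.0005], [0, 0, -6], 1]])

```text
time: 12.9
tool_pos: [574.7, 41.4, 27.5]
ee_rot: [[-0.998, 0.058, 0.002], [0.058, 0.998, 0.001], [-0.002, 0.001, -1.0]]
wrist_force: [-0.0, 0.7, 3.6]
grip_width: 12.9
```

```bash
python3 st.py
```

```text
12.9 [574.65  41.36  27.53] [-0.02  0.7   3.55] [ 0.336 -0.191  0.021] 12.922923772262413 -83.8
```

Call:
servo_tool(rows=[[[0, 0, -0.0005], [0, 0, -6], 1], [[0, 0, -0.0005], [0, 0, -6], 1], [[0, 0, -0.0005], [0, 0, -6], 1]])

```text
time: 13.2
tool_pos: [575.0, 41.3, 26.0]
ee_rot: [[-0.932, 0.364, 0.003], [0.364, 0.932, 0.001], [-0.002, 0.002, -1.0]]
wrist_force: [0.4, 0.6, 3.4]
grip_width: 13.4
```

```bash
python3 st.py
```

```text
13.2 [574.99  41.33  26.  ] [0.4  0.63 3.38] [ 0.182 -0.287  0.033] 13.416964456838901 -65.8
```

Call:
servo_tool(rows=[[[-0.0003, 0, -0.0005], [0, 0, -6], 1], [[0, 0, -0.0005], [0, 0, -6], 1], [[0, 0, -0.0005], [0, 0, -6], 1]])

```text
time: 13.5
tool_pos: [574.7, 41.2, 24.4]
ee_rot: [[-0.774, 0.634, 0.003], [0.634, 0.774, 0.001], [-0.002, 0.002, -1.0]]
wrist_force: [0.1, -0.2, 2.7]
grip_width: 12.7
```

```bash
python3 st.py
```

```text
13.5 [574.68  41.2   24.37] [ 0.14 -0.19  2.7 ] [ 0.104 -0.243  0.05 ] 12.713683545429529 -47.8
```

Call:
servo_tool(rows=[[[0, 0, -0.0005], [0, 0, -6], 1], [[0, 0, -0.0005], [0, 0, -6], 1]])

```text
time: 13.7
tool_pos: [574.7, 41.2, 23.3]
ee_rot: [[-0.625, 0.781, 0.003], [0.781, 0.625, 0.0], [-0.001, 0.002, -1.0]]
wrist_force: [1.7, 0.5, 1.7]
grip_width: 13.0
```

```bash
python3 st.py
```

```text
13.7 [574.66  41.18  23.33] [1.74 0.53 1.69] [ 0.062 -0.29   0.001] 12.988613252468431 -35.8
```

Call:
servo_tool(rows=[[[0, 0, -0.0006], [0, 0, -6], 1], [[0, 0, -0.0006], [0, 0, -6], 1]])

```text
time: 13.9
tool_pos: [575.0, 41.0, 23.3]
ee_rot: [[-0.45, 0.893, 0.003], [0.893, 0.45, 0.0], [-0.002, 0.003, -1.0]]
wrist_force: [-2.3, -0.1, 13.1]
grip_width: 12.8
```

```bash
python3 st.py
```

```text
13.9 [575.04  41.02  23.26] [-2.35 -0.14 13.09] [-0.121  0.434  0.256] 12.77239651339373 -23.8
```

Call:
servo_tool(rows=[[[0, 0, -0.0005], [0, 0, -5], 1]])

```text
time: 14.0
tool_pos: [574.6, 40.7, 23.2]
ee_rot: [[-0.372, 0.928, 0.003], [0.928, 0.372, -0.001], [-0.002, 0.002, -1.0]]
wrist_force: [-3.5, 0.2, 14.6]
grip_width: 12.8
```

```bash
python3 st.py
```

```text
14.0 [574.62  40.73  23.21] [-3.54  0.23 14.65] [-0.074  0.475  0.857] 12.793671526645937 -18.9
```

Call:
servo_tool(rows=[[[0, 0, 0.001], [0, 0, 4.5], 1]])

```text
time: 14.1
tool_pos: [574.6, 40.9, 23.3]
ee_rot: [[-0.446, 0.895, 0.003], [0.895, 0.446, -0.0], [-0.001, 0.002, -1.0]]
wrist_force: [1.2, -0.6, 1.0]
grip_width: 13.0
```

```bash
python3 st.py; python3 - <<'E'
from h import *
c=grab('wrist','w7');c=grab('side','side3')
s=c['img'];cv2.imwrite('pics/z6.png',cv2.resize(s[150:280,220:370],None,fx=4,fy=4,interpolation=cv2.INTER_CUBIC))
E
python3 cyl.py 21 w7 side3
```

```text
14.1 [574.58  40.95  23.31] [ 1.24 -0.57  1.01] [ 0.041 -0.167 -0.025] 12.987415308646739 -23.5
w7 skirt 766 (array([573.77367603,  42.11755415]), np.float64(0.5033999196826142))
 base ((573.6405639648438, 41.939292907714844), 47.9443473815918)
 side 1.5 149 (array([573.26008048,  41.66260234]), np.float64(2.902759840562839))
 side 12.5 122 (array([573.56106392,  41.6092291 ]), np.float64(1.1585495654834264))
 skirt z range [16.1 16.9 18.1 19.6]
 shoulder 743 56.16839365499135
side3 skirt 227 (array([575.21212549,  42.46247355]), np.float64(1.236117663956327))
 base ((574.278076171875, 43.374412536621094), 48.7667236328125)
 side 1.5 123 (array([574.27598441,  41.68609866]), np.float64(2.8186422813629526))
 side 12.5 65 (array([574.85044753,  41.79896811]), np.float64(1.7210176432123168))
 skirt z range [16.1 16.3 16.5 17.8]
 shoulder 66 55.9855703894774
```

View pics/z6.png

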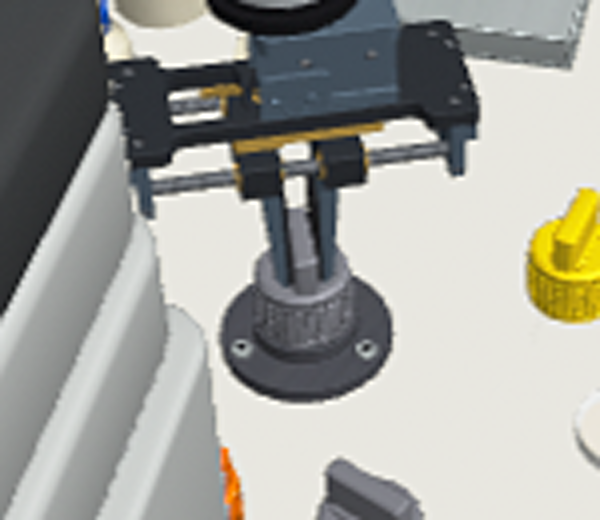

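Call:
servo_tool(rows=[[[0, 0, 0], [0, 0, -2], 1], [[0, 0, 0], [0, 0, 0], 1]])

```text
time: 14.4
tool_pos: [574.5, 40.9, 23.3]
ee_rot: [[-0.413, 0.911, 0.002], [0.911, 0.413, -0.0], [-0.001, 0.002, -1.0]]
wrist_force: [-1.3, -0.6, 8.2]
grip_width: 12.8
```

```bash
python3 st.py
```

```text
14.4 [574.47  40.89  23.25] [-1.26 -0.65  8.19] [-0.071  0.098  0.026] 12.772957044319917 -21.4
```

Call:
servo_tool(rows=[[[0, 0, 0.0005], [0, 0, -2], 1], [[0, 0, 0], [0, 0, 0], 1]])

```text
time: 14.6
tool_pos: [574.4, 40.9, 23.2]
ee_rot: [[-0.383, 0.924, 0.002], [0.924, 0.383, -0.0], [-0.001, 0.002, -1.0]]
wrist_force: [0.7, -1.1, 5.9]
grip_width: 13.3
```

```bash
python3 st.py
```

```text
14.6 [574.38  40.85  23.25] [ 0.67 -1.13  5.9 ] [-0.069 -0.085  0.429] 13.284995077952628 -19.5
```

Call:
servo_tool(rows=[[[0, 0, 0.0006], [0, 0, 0], 1], [[0, 0, 0], [0, 0, 0], 0], [[0, 0, 0], [0, 0, 0], 0], [[0, 0, 0], [0, 0, 0], 0], [[0, 0, 0], [0, 0, 0], 0], [[0, 0, 0], [0, 0, 0], 0], [[0, 0, 0], [0, 0, 0], 0]])

```text
time: 15.3
tool_pos: [573.5, 40.9, 23.0]
ee_rot: [[-0.382, 0.924, -0.0], [0.924, 0.382, 0.0], [0.0, -0.0, -1.0]]
wrist_force: [-0.9, 0.3, 0.4]
grip_width: 58.0
```

```bash
python3 st.py
```

```text
15.3 [573.5   40.95  22.98] [-0.89  0.33  0.39] [ 0.011 -0.099  0.023] 57.997201947076384 -19.5
```

Call:
servo_tool(rows=[[[0, 0, 0.015], [0, 0, 0], 0], [[0, 0, 0.03], [0, 0, 0], 0], [[0, 0, 0.04], [0, 0, 0], 0], [[0, 0, 0.04], [0, 0, 0], 0], [[0, 0, 0.02], [0, 0, 0], 0], [[0, 0, 0], [0, 0, 0], 0]])

```text
time: 15.9
tool_pos: [575.8, 41.1, 171.7]
ee_rot: [[-0.382, 0.924, 0.008], [0.924, 0.382, 0.0], [-0.003, 0.007, -1.0]]
wrist_force: [-0.1, -0.0, 0.1]
grip_width: 91.1
```

```bash
python3 st.py; python3 - <<'E'
from h import *
c=grab('wrist','w8')
P,_=cloud('top0');Q=P.reshape(-1,3);Q=Q[(Q[:,2]>90)&(Q[:,0]<620)&(Q[:,0]>380)&(Q[:,1]>150)]
for x in range(400,620,20):
    q=Q[abs(Q[:,0]-x)<10]; print(x,q[:,1].min().round(0),q[q[:,1].argmin()].round(0))
P,_=cloud('w8');F=P.reshape(-1,3);F=F[~np.isnan(F[:,0])];d=np.hypot(F[:,0]-574,F[:,1]-41)
for lo,hi in((54,59),(77,84)):
    S=F[(d<27)&(F[:,2]>lo)&(F[:,2]<hi)];print(lo,len(S),np.median(S[:,2]),cv2.minAreaRect(S[:,:2].astype(np.float32)))
P,_=cloud('top0');F=P.reshape(-1,3)
T=F[(F[:,1]<-215)&(F[:,1]>-400)&(F[:,0]>440)&(F[:,0]<680)&(F[:,2]>17)&(F[:,2]<30)];print('tray walls',len(T),cv2.minAreaRect(T[:,:2].astype(np.float32)))
E
python3 bars.py w8
```

```text
15.9 [575.78  41.1  171.67] [-0.14 -0.04  0.07] [ 0.034 -0.151  0.019] 91.10310824467315 -19.5
w8 c1 32 1273 circ ((495.7681884765625, 178.6217803955078), 25.82669448852539) rect ((496.3938903808594, 178.4413604736328), (50.22076416015625, 49.979164123535156), 69.1959457397461) pc 67.3 [496.42792 177.368  ]
w8 c1 54 666 circ ((495.4910583496094, 177.80657958984375), 23.120891571044922) rect ((495.79931640625, 178.57667541503906), (13.158796310424805, 45.97960662841797), 68.18378448486328) pc 158.4 [495.84305 178.10945]
w8 c2 few
w8 c2 few
w8 g 8 1955 circ ((573.3507690429688, 41.82722854614258), 47.881282806396484) rect ((573.0219116210938, 42.16648864746094), (94.82390594482422, 94.27375793457031), 31.384042739868164) pc -155.4 [570.0672    49.247402]Traceback (most recent call last):
  File "<stdin>", line 5, in <module>
    return umr_minimum(a, axis, None, out, keepdims, initial, where)
ValueError: zero-size array to reduction operation minimum which has no identity
```

View pics/w8.png

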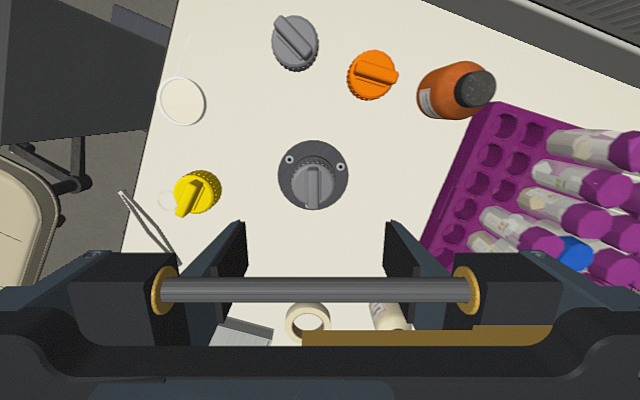

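```bash
python3 - <<'E'
from h import *
P,_=cloud('top0');Q=P.reshape(-1,3);Q=Q[(Q[:,2]>90)&(Q[:,0]<640)&(Q[:,0]>380)&(Q[:,1]>150)]
print(len(Q)); print(Q[Q[:,1].argsort()[:5]].round(0))
P,_=cloud('w8');F=P.reshape(-1,3);F=F[~np.isnan(F[:,0])];d=np.hypot(F[:,0]-574,F[:,1]-41)
for lo,hi in((54,59),(77,84)):
    S=F[(d<27)&(F[:,2]>lo)&(F[:,2]<hi)];print(lo,len(S),np.median(S[:,2]),cv2.minAreaRect(S[:,:2].astype(np.float32)))
P,_=cloud('top0');F=P.reshape(-1,3)
T=F[(F[:,1]<-215)&(F[:,1]>-400)&(F[:,0]>440)&(F[:,0]<680)&(F[:,2]>17)&(F[:,2]<30)];print('tray walls',len(T),cv2.minAreaRect(T[:,:2].astype(np.float32)))
P,_=cloud('w2');F=P.reshape(-1,3)
T=F[(F[:,1]<-215)&(F[:,1]>-400)&(F[:,0]>440)&(F[:,0]<680)&(F[:,2]>17)&(F[:,2]<30)];print('tray walls',len(T),cv2.minAreaRect(T[:,:2].astype(np.float32)))
E
```

```text
15479
[[544. 274. 140.]
 [539. 274. 201.]
 [540. 274. 233.]
 [543. 274. 259.]
 [543. 274. 181.]]
54 859 56.2484229195866 ((573.3629760742188, 42.953819274902344), (49.7982292175293, 48.871273040771484), 17.559049606323242)
77 465 80.12042391898918 ((573.0819091796875, 42.490936279296875), (12.462401390075684, 44.77727127075195), 22.650968551635742)
tray walls 443 ((581.60888671875, -299.4763488769531), (191.058349609375, 154.178466796875), 5.467083930969238)
tray walls 1309 ((552.796630859375, -311.5023498535156), (130.64466857910156, 171.81654357910156), 3.1957144737243652)
```

```bash
python3 - <<'E'
from h import *
for t in('top0','w8','w7','side0'):
    P,_=cloud(t);Q=P.reshape(-1,3);Q=Q[(Q[:,2]>70)&(Q[:,2]<330)&(Q[:,0]<640)&(Q[:,0]>380)&(Q[:,1]>210)&(Q[:,1]<330)]
    print(t,len(Q))
    for x in range(390,640,20):
        q=Q[abs(Q[:,0]-x)<10]
        if len(q)>3:
            o=q[q[:,1].argsort()[:3]]; print(x,o.round(0).tolist())
E
```

```text
top0 4668
490 [[499.0, 318.0, 72.0], [499.0, 323.0, 71.0], [499.0, 325.0, 72.0]]
510 [[519.0, 270.0, 74.0], [515.0, 271.0, 70.0], [517.0, 272.0, 73.0]]
530 [[530.0, 270.0, 72.0], [533.0, 270.0, 72.0], [537.0, 271.0, 72.0]]
550 [[550.0, 270.0, 73.0], [544.0, 271.0, 70.0], [541.0, 271.0, 76.0]]
570 [[561.0, 273.0, 73.0], [563.0, 273.0, 72.0], [566.0, 273.0, 71.0]]
590 [[583.0, 274.0, 71.0], [599.0, 274.0, 70.0], [585.0, 275.0, 72.0]]
610 [[601.0, 276.0, 72.0], [614.0, 276.0, 71.0], [606.0, 276.0, 71.0]]
630 [[621.0, 276.0, 71.0], [629.0, 277.0, 75.0], [639.0, 278.0, 73.0]]
w8 0
w7 0
side0 1454
510 [[518.0, 274.0, 70.0], [519.0, 276.0, 72.0], [515.0, 276.0, 71.0]]
530 [[522.0, 274.0, 71.0], [523.0, 274.0, 71.0], [525.0, 275.0, 71.0]]
```

```bash
python3 - <<'E'
from h import *
for t in('top0','w2'):
    P,_=cloud(t);K=P[...,:]
    F=P.reshape(-1,3);T=F[(F[:,0]>470)&(F[:,0]<640)&(F[:,1]<-215)&(F[:,1]>-395)&(F[:,2]>2.2)&(F[:,2]<6)]
    print(t,len(T),cv2.minAreaRect(T[:,:2].astype(np.float32)),np.median(T,0))
P,_=cloud('top0')
for u,v in((397,167),(462,162),(466,219),(402,222)):print(P[v,u].round(0))
E
```

```text
top0 2503 ((555.1714477539062, -304.73504638671875), (179.3516082763672, 169.16940307617188), 89.98004150390625) [ 552.72665505 -303.56881486    3.77347015]
w2 6136 ((551.8578491210938, -296.07232666015625), (160.72459411621094, 157.63807678222656), 3.7001113891601562) [ 550.47726256 -305.21978486    3.48317257]
[ 611. -228.   25.]
[ 623. -382.   -3.]
[ 490. -384.   -0.]
[ 486. -234.   26.]
```

Call:
servo_tool(rows=[[[-0.008, 0.014, 0], [0, 0, 8.5], 0], [[-0.008, 0.014, 0], [0, 0, 8.5], 0], [[-0.008, 0.014, 0], [0, 0, 8.5], 0], [[-0.008, 0.014, 0], [0, 0, 8.5], 0], [[-0.008, 0.014, 0], [0, 0, 8.5], 0], [[-0.008, 0.014, 0], [0, 0, 8.5], 0], [[-0.008, 0.014, 0], [0, 0, 8.5], 0], [[-0.008, 0.014, 0], [0, 0, 8.5], 0], [[-0.008, 0.013, 0], [0, 0, 8.5], 0], [[-0.006, 0.012, 0], [0, 0, 8.5], 0], [[0, 0, 0], [0, 0, 8.5], 0], [[0, 0, 0], [0, 0, 8.5], 0]])

```text
time: 17.15
tool_pos: [494.0, 177.9, 165.7]
ee_rot: [[-0.821, -0.571, -0.004], [-0.571, 0.821, -0.001], [0.004, 0.001, -1.0]]
wrist_force: [0.0, 0.8, 0.3]
grip_width: 91.2
```

Call:
servo_tool(rows=[[[0, 0, 0], [0, 0, 8.5], 0], [[0, 0, 0], [0, 0, 0], 0], [[0, 0, 0], [0, 0, 0], 0]])

```text
time: 17.45
tool_pos: [494.8, 177.7, 166.6]
ee_rot: [[-0.734, -0.679, -0.003], [-0.679, 0.734, -0.001], [0.003, 0.001, -1.0]]
wrist_force: [-0.3, -0.1, 0.7]
grip_width: 91.2
```

Call:
servo_tool(rows=[[[0.0005, 0, -0.03], [0, 0, 0], 0], [[0.0005, 0, -0.04], [0, 0, 0], 0], [[0, 0, -0.04], [0, 0, 0], 0], [[0, 0, -0.02], [0, 0, 0], 0], [[0, 0, 0], [0, 0, 0], 0], [[0, 0, 0], [0, 0, 0], 0]])

```text
time: 18.05
tool_pos: [496.8, 178.0, 38.1]
ee_rot: [[-0.733, -0.68, -0.0], [-0.68, 0.733, 0.0], [0.0, 0.0, -1.0]]
wrist_force: [-0.4, 0.3, 0.3]
grip_width: 91.1
```

```bash
python3 st.py; python3 - <<'E'
from h import *
grab('wrist','w9')
E
python3 bars.py w9
```

```text
18.05 [496.79 177.98  38.12] [-0.45  0.33  0.32] [ 0.156 -0.083  0.024] 91.1274035019507 -114.4
w9 c1 32 1684 circ ((496.21209716796875, 178.15679931640625), 25.828472137451172) rect ((495.0609436035156, 178.39712524414062), (51.27582931518555, 49.148441314697266), 85.02080535888672) pc 76.3 [492.16055 172.40213]
w9 c1 54 1127 circ ((495.9464416503906, 177.8504180908203), 22.988300323486328) rect ((496.04296875, 177.87936401367188), (12.966155052185059, 45.815853118896484), 68.17179107666016) pc 158.4 [494.84296 177.27501]
w9 c2 few
w9 c2 few
w9 g 8 4296 circ ((573.74072265625, 41.74319076538086), 48.097599029541016) rect ((568.4154663085938, 44.83161163330078), (95.68360137939453, 82.72757720947266), 60.47189712524414) pc 67.6 [557.98627   45.967987]
```

View pics/w9.png

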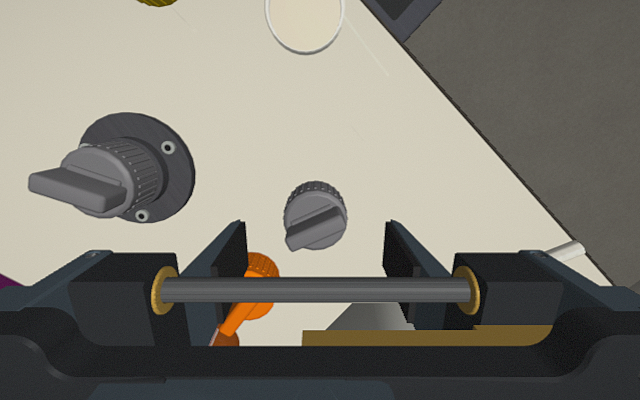

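Call:
servo_tool(rows=[[[-0.0005, 0, -0.02], [0, 0, 0], 0], [[0, 0, -0.02], [0, 0, 0], 0], [[0, 0, -0.015], [0, 0, 0], 0], [[0, 0, -0.008], [0, 0, 0], 0], [[0, 0, 0], [0, 0, 0], 0.3]])

```text
time: 18.6
tool_pos: [496.4, 178.0, -24.7]
ee_rot: [[-0.732, -0.681, 0.0], [-0.681, 0.732, 0.0], [-0.0, -0.0, -1.0]]
wrist_force: [-1.0, 0.0, 1.0]
grip_width: 85.9
```

Call:
servo_tool(rows=[[[0, 0, 0], [0, 0, 0], 1], [[0, 0, 0], [0, 0, 0], 1], [[0, 0, 0], [0, 0, 0], 1], [[0, 0, 0], [0, 0, 0], 1], [[0, 0, 0], [0, 0, 0], 1], [[0, 0, 0], [0, 0, 0], 1]])

```text
time: 19.2
tool_pos: [496.4, 178.1, -24.5]
ee_rot: [[-0.732, -0.681, 0.001], [-0.681, 0.732, 0.0], [-0.001, -0.0, -1.0]]
wrist_force: [-0.4, -2.0, 3.8]
grip_width: 51.0
```

```bash
python3 st.py
```

```text
19.2 [496.38 178.07 -24.53] [-0.42 -2.    3.82] [ 0.102 -0.01  -0.056] 51.002776072951534 -114.5
```

Call:
servo_tool(rows=[[[0, 0, 0.02], [0, 0, 0], 1], [[0, 0, 0.03], [0, 0, 0], 1], [[0, 0, 0.03], [0, 0, 0], 1], [[0, -0.01, 0.03], [0, 0, -5], 1], [[0.002, -0.025, 0.01], [0, 0, -8], 1], [[0.004, -0.034, 0], [0, 0, -8], 1], [[0.004, -0.034, 0], [0, 0, -8], 1], [[0.004, -0.034, 0], [0, 0, -8], 1], [[0.004, -0.034, 0], [0, 0, -8], 1], [[0.004, -0.034, 0], [0, 0, -8], 1], [[0.004, -0.034, 0], [0, 0, -8], 1], [[0.004, -0.034, 0], [0, 0, -8], 1]])

```text
time: 20.4
tool_pos: [525.8, -96.4, 94.7]
ee_rot: [[-0.896, 0.445, -0.001], [0.445, 0.896, 0.0], [0.001, -0.0, -1.0]]
wrist_force: [0.2, -0.9, -0.6]
grip_width: 51.1
```

Call:
servo_tool(rows=[[[0.004, -0.034, 0], [0, 0, -8], 1], [[0.004, -0.034, 0], [0, 0, -8], 1], [[0.004, -0.034, 0], [0, 0, -8], 1], [[0.004, -0.034, 0], [0, 0, -8], 1], [[0.004, -0.034, 0], [0, 0, -8], 1], [[0.004, -0.025, 0], [0, 0, -8], 1], [[0.003, -0.012, 0], [0, 0, -8], 1], [[0, 0, 0], [0, 0, -8], 1], [[0, 0, 0], [0, 0, 0], 1], [[0, 0, 0], [0, 0, 0], 1]])

```text
time: 21.4
tool_pos: [552.8, -301.7, 94.6]
ee_rot: [[-0.002, 1.0, -0.001], [1.0, 0.002, 0.0], [0.0, -0.001, -1.0]]
wrist_force: [-0.7, -1.1, -0.5]
grip_width: 50.8
```

```bash
python3 st.py;python3 - <<'E'
from h import *
grab('wrist','w10')
P,_=cloud('w10');F=P.reshape(-1,3)
T=F[(F[:,0]>440)&(F[:,0]<660)&(F[:,1]<-215)&(F[:,1]>-405)&(F[:,2]>2)&(F[:,2]<5.5)]
print(np.percentile(T[:,:2],[1,50,99],axis=0))
E
```

```text
21.4 [ 552.76 -301.75   94.64] [-0.72 -1.09 -0.49] [-0.029 -0.093  0.023] 50.8181745460448 -29.8
[[ 488.78181442 -334.58694777]
 [ 552.39776384 -274.32131147]
 [ 613.06574361 -228.57502095]]
```

View pics/w10.png

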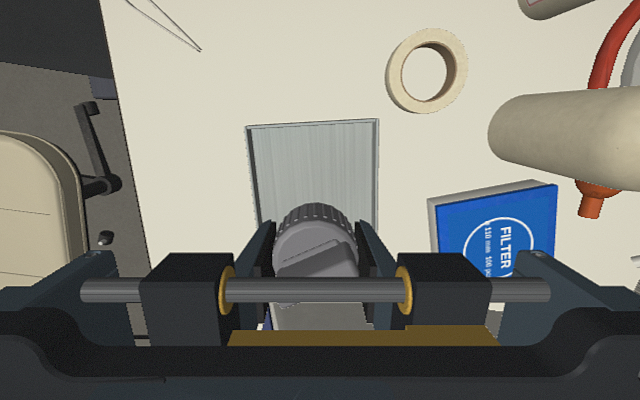

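Call:
servo_tool(rows=[[[0, 0, -0.025], [0, 0, 0], 1], [[0, 0, -0.035], [0, 0, 0], 1], [[0, 0, -0.03], [0, 0, 0], 1], [[0, 0, -0.014], [0, 0, 0], 1], [[0, 0, -0.005], [0, 0, 0], 1], [[0, 0, -0.003], [0, 0, 0], 1], [[0, 0, 0], [0, 0, 0], 1]])

```text
time: 22.15
tool_pos: [553.9, -302.4, -15.9]
ee_rot: [[0.001, 1.0, 0.002], [1.0, -0.001, -0.001], [-0.001, 0.002, -1.0]]
wrist_force: [-1.1, 0.7, -0.9]
grip_width: 51.2
```

```bash
python3 st.py
```

```text
22.15 [ 553.93 -302.41  -15.94] [-1.05  0.68 -0.86] [-0.01  -0.133  0.023] 51.2094379703809 -29.6
```

Call:
servo_tool(rows=[[[0, 0, -0.002], [0, 0, 0], 1], [[0, 0, -0.001], [0, 0, 0], 1], [[0, 0, 0], [0, 0, 0], 1]])

```text
time: 22.45
tool_pos: [553.3, -302.2, -19.5]
ee_rot: [[0.001, 1.0, 0.001], [1.0, -0.001, -0.0], [-0.0, 0.001, -1.0]]
wrist_force: [0.3, -0.1, -0.6]
grip_width: 50.9
```

```bash
python3 st.py
```

```text
22.45 [ 553.29 -302.17  -19.48] [ 0.31 -0.07 -0.6 ] [ 0.043 -0.09   0.005] 50.87531545197464 -29.6
```

Call:
servo_tool(rows=[[[0, 0, -0.001], [0, 0, 0], 1], [[0, 0, -0.001], [0, 0, 0], 1], [[0, 0, 0], [0, 0, 0], 1]])

```text
time: 22.75
tool_pos: [553.3, -302.1, -21.5]
ee_rot: [[0.001, 1.0, 0.001], [1.0, -0.001, -0.0], [-0.0, 0.001, -1.0]]
wrist_force: [-0.3, 0.3, 3.2]
grip_width: 50.6
```

```bash
python3 st.py
```

```text
22.75 [ 553.26 -302.15  -21.46] [-0.33  0.3   3.23] [ 0.036  0.102 -0.036] 50.635442221907624 -29.6
```

Contact with the floor. Release with a limited opening, then rise.

Call:
servo_tool(rows=[[[0, 0, 0], [0, 0, 0], 0.28], [[0, 0, 0], [0, 0, 0], 0.28], [[0, 0, 0], [0, 0, 0], 0.28], [[0, 0, 0], [0, 0, 0], 0.28], [[0, 0, 0], [0, 0, 0], 0.28]])

```text
time: 23.25
tool_pos: [553.1, -302.0, -22.1]
ee_rot: [[0.001, 1.0, -0.0], [1.0, -0.001, 0.0], [0.0, -0.0, -1.0]]
wrist_force: [0.1, -0.4, -0.8]
grip_width: 65.7
```

Call:
servo_tool(rows=[[[0, 0, 0.01], [0, 0, 0], 0.28], [[0, 0, 0.025], [0, 0, 0], 0.28], [[0, 0, 0.04], [0, 0, 0], 0.28], [[0, 0, 0.04], [0, 0, 0], 0.28], [[0, 0, 0.04], [0, 0, 0], 0.28], [[-0.03, 0.03, 0.03], [0, 0, 0], 0.28], [[-0.04, 0.04, 0.02], [0, 0, 0], 0.28], [[-0.04, 0.03, 0], [0, 0, 0], 0.28], [[-0.04, 0.02, 0], [0, 0, 0], 0.28], [[0, 0, 0], [0, 0, 0], 0], [[0, 0, 0], [0, 0, 0], 0]])

```text
time: 24.35
tool_pos: [411.0, -189.8, 179.8]
ee_rot: [[0.001, 1.0, 0.003], [1.0, -0.001, -0.001], [-0.001, 0.003, -1.0]]
wrist_force: [1.1, 0.4, 0.7]
grip_width: 79.0
```

```bash
python3 st.py; python3 - <<'E'
from h import *
grab('wrist','w11');grab('top','top2');grab('side','side4')
for t in('top2','side4','w11'):
    P,_=cloud(t);F=P.reshape(-1,3);F=F[~np.isnan(F[:,0])]
    for n,x,y,lo in(('gauge',574,41,77),('gauge',574,41,53),('tray',553,-302,59),('tray',553,-302,36)):
        d=np.hypot(F[:,0]-x,F[:,1]-y);S=F[(d<33)&(F[:,2]>lo)&(F[:,2]<lo+7)]
        if len(S)>15: print(t,n,lo,len(S),np.median(S[:,2]).round(1),cv2.minAreaRect(S[:,:2].astype(np.float32)))
E
```

```text
24.35 [ 410.95 -189.81  179.84] [1.12 0.4  0.68] [-0.027 -0.107  0.027] 78.96101904658155 -26.2
top2 gauge 77 115 80.0 ((574.5648193359375, 39.96351623535156), (12.397696495056152, 45.34258270263672), 23.171875)
top2 gauge 53 240 56.6 ((574.3797607421875, 40.050289154052734), (48.50618362426758, 50.31655502319336), 54.33639907836914)
top2 tray 59 121 63.2 ((553.5687255859375, -302.2341003417969), (44.51567459106445, 13.451916694641113), 24.424285888671875)
top2 tray 36 234 39.5 ((553.5553588867188, -302.0234375), (50.395145416259766, 49.56614303588867), 41.47189712524414)
side4 gauge 77 86 79.1 ((574.8113403320312, 43.096961975097656), (12.432687759399414, 44.868927001953125), 24.218835830688477)
side4 gauge 53 219 55.3 ((574.40234375, 43.55876922607422), (50.310302734375, 49.3994026184082), 52.52189254760742)
side4 tray 59 57 61.9 ((553.6317138671875, -297.74017333984375), (45.574012756347656, 15.717082977294922), 30.63743019104004)
side4 tray 36 97 38.9 ((552.0243530273438, -289.5641784667969), (48.82467269897461, 36.408485412597656), 9.63955020904541)
w11 tray 59 70 62.7 ((564.334228515625, -294.1539306640625), (13.222305297851562, 13.241241455078125), 24.486175537109375)
w11 tray 36 203 39.3 ((558.5797119140625, -283.2709655761719), (16.86760902404785, 36.40614318847656), 87.58890533447266)
```

View pics/top2.png

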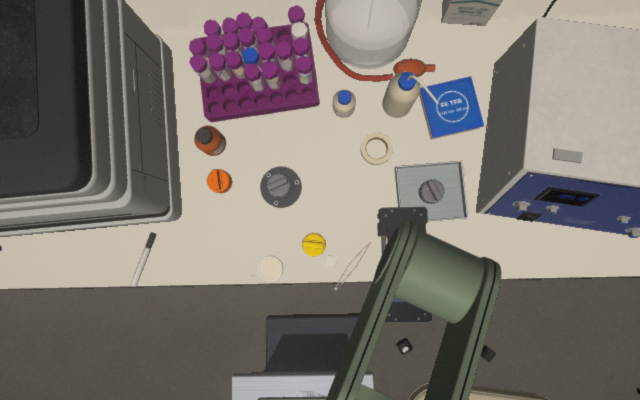

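View pics/side4.png

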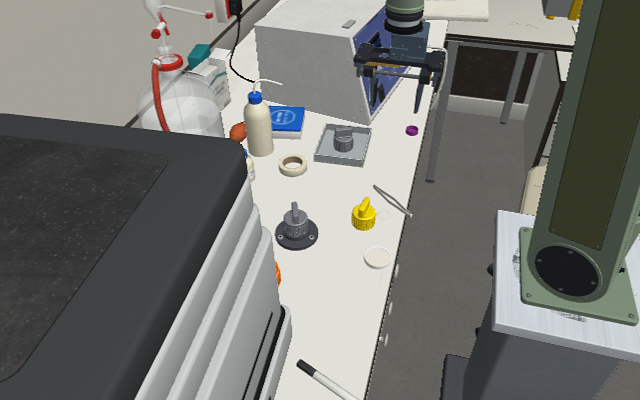

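```bash
python3 - <<'E'
from bench import close_job
print(close_job())
E
```

```text
the job is handed in; nothing more can be done
None
```

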